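# Screw home the loose lifting eye of a soap mould lid with a rod

## Robot

A 7-joint arm with a two-finger parallel gripper is mounted at the origin on the work surface. World frame = base frame: x ahead of the robot, y to its left, z up, the work surface at z = 0. Lengths are in mm, angles in rad, forces in N, time in s.
With the tool pointing down it reaches from about 425 to 925 mm from the base axis. Payload 6.8 kg.
Tool frame: the origin (TCP) lies at the very end of the fingers, on their centre line; the grasp point (between the pads) lies 19 mm behind it; z points along the fingers, y is the direction in which the jaws open and shut (so a half turn about z gives the same grasp; the last joint's range is limited). The gripper opens to 85 mm and grips with 20 to 120 N. Pads are 22 mm wide; open, the fingers measure 114 mm over their backs; the gripper's body (76 mm by 85 mm) begins 54 mm behind the grasp point. The pads swing forward as they close: fully open they stand 13 mm farther back than shut.
Start: joints at [-1.36, 0.477, 0.022, 1.555, -0.011, 1.109, -0.083], TCP at [211.56, 641.007, 231.308] pointing down, gripper open.
Joint ranges: [-2.96, 2.96], [-0.34, 2.1], [-1.41, 1.46], [0.24, 2.44], [-1.37, 4.51], [0.17, 1.92], [-2.96, 2.96]. Speed limits (rad/s): [2.39, 2.39, 3.14, 3.14, 3.14, 3.14, 3.14].

## Interface

Orientations are given as a rotation vector (axis times angle).
In Python, from bench import get_obs, get_image, calibration, close_job gives the robot as it stands. The module is installed in compiled form; this text tells all that it offers.
- The arm moves only by the shell command python3 -m handwheel 'ROWS'. ROWS is JSON, a list of rows, each an object of numbers: "dx", "dy", "dz": the shift along the world's x, y, z in m; "wx", "wy", "wz": the turn, a rotation vector about the world's x, y, z in degrees; "grip": the opening, from 0 (shut) to 1 (fully open). In form: [{"dx": .., "dy": .., "dz": .., "wx": .., "wy": .., "wz": .., "grip": ..}, ...]. A call has 1 to 5 rows; each row shifts and turns the commanded pose from where the row before left it; what a row does not reach is not made up. A row lasts 1/8 s, in which the tool goes at most 62.5 mm and 10.7 degrees, less where a joint would pass 70% of its speed; a pose out of reach is approached as far as the arm can. A call is refused whole if a number of a shift passes 0.0625 or a number of a turn 10.7, either way. A call with a gripper value outside its range is refused whole. The fingers move at their own pace and stop on an object; the grip force is fixed at half the most. Time passes only in rows, so rows that do not move let the fingers close. It gives the time, the measured TCP pose, the force and the opening at its end, in the units of the state.
- get_obs(): the state, without advancing time (a new reading comes with each control period).
- get_image(name): name is "side" or "top" or "wrist"; returns the picture (400x640x3 uint8, red, green, blue); there is no depth.
- calibration(name): a dict with "fx", "fy", "cx", "cy" (pixels), "R" (3x3) and "t" (3): a world point X has camera coordinates R X + t. Camera axes: x right, y down, z forward; pixel columns grow to the right and rows downward; lengths in mm; the calibration is good to about 2 mm. A picture is of the moment at which its call begins: read the wrist's pose just before it. calibration takes no time and is no camera call; for the wrist camera it gives the pose at the moment of the call.
- close_job(): hands the job in, once; it reports no verdict.
The state is a dict: "time_s": time; "qpos": joint angles; "joint_vel": joint speeds; "joint_efforts": joint torques, N m; "tcp_pos": TCP position; "tool_rot": TCP orientation; "ft_force": force on the tool from outside, world axes, zero at the start; "wrist_torque": the same for the moment, N m; "grip_width": opening from 0.0 (shut) to 1.0 (fully open).
Only numpy, scipy, OpenCV 4.12 (cv2) and the standard library are available. Lean on these libraries where they do the work, as an engineer would, in place of code of your own. Each camera call takes 0.05 s, during which the arm holds its last target.

## Task

The brass lifting eye on the lid of the soap mould has worked loose. Take the steel rod from its wooden rest, slide it through the ring of the brass eye and use it to screw the eye clockwise (seen from above) until its flange is tight down on its washer, but do not force it once it is home; then draw the rod out and lay it back in its rest. Leave the other things where they are.

Things in the scene. Friction and masses are not known exactly. Their poses are not given: they have to be found in the camera images.
- mould: Closed wooden soap mould, full and heavy: it does not move. Over the lid 370 mm long (its y axis), 160 mm wide (its x axis). Origin: centre of its underside, on the counter; the lid's flat top is 75 mm above it. Two lifting eyes stand on the lid's centre line, 140 mm either side of the middle: the loose brass one and a tight steel one; either may be at either end.
- eye: The loose brass eye: ring on a short neck on a round flange 24 mm across, 5 mm thick. Origin: centre of the flange's underside, on the screw's axis; z up. Home: the flange lies on its washer (1.5 mm thick, 32 mm across), the origin 76.5 mm above the mould's; at the start 0.5 to 1.4 rad short of home and 0.2 to 0.7 mm higher. The pose does not show exactly where home is: feel for it.
- eye_loop (a point): Centre of the brass eye's upright ring (36 mm outside, 20 mm inside, 8 mm round wire), 31 mm above the flange's underside, on the screw's axis. Turns with the eye: z up, x along the axis of the ring's hole (level, the way the rod goes through, from either side). A 16 mm rod held level in it leans about 0.54 rad off that axis before it bites on both sides of the ring.
- steel_eye: The other lifting eye, steel grey, same shape and size with its own washer, already tight and fixed; origin on the lid's top face on its axis (its ring's top is 50.5 mm above). Leave it alone.
- rod: Loose straight steel rod, 16 mm thick, 200 mm long with round ends, about 0.2 kg. Origin at its middle, x along it. It starts lying level in the two V notches of the rest, its axis 38 mm above the counter.
- rest: Wooden rod rest standing fast on the counter: base 150 by 64 by 10 mm (x, y, z), origin under its centre, with two upright V notches 16 mm thick, 60 mm to either side of the middle along x, open at the top, 50 mm high and 50 mm wide over all. Between them the rod is free to be gripped at its middle.
- rest_axis (a point): Middle of where the rod's axis lies in the rest, 38 mm above the counter; x along the rod as it lies in the notches.
- soap_a: Bystander: amber soap bar 85 x 56 x 26 mm, 110 g, origin under its centre.
- soap_b: Bystander: cream soap bar 85 x 56 x 26 mm, 110 g, origin under its centre.
- oil: Bystander: amber glass bottle, 44 mm across, 105 mm high, origin under its centre.
- spatula: Bystander: spatula 240 mm long lying along its x axis.
- stamp: Bystander: turned wooden soap stamp, 48 mm across, 62 mm high, origin under its centre.
- thread: The eye's screw in the lid (its top shows in the gap under the flange). Right-hand thread: clockwise from above screws it in, 3 mm a turn. It is stiff, about 0.15 N m all the way and in both directions, so the eye stays where it is left; at home the turning moment rises steeply. It strips if the rod's two bites press with over 60 N together, at about 0.45 N m.
Not all that is in view belongs to the job. Of the things that look like the rod, the middle-sized one is meant.

How it is judged:
By the outcome, as a careful person would: the job done as asked, in the order asked, and still so for the second after the job is handed in, with the robot touching nothing.
It also fails if it takes over 72 s, if anything falls off the work surface, if the arm or the gripper's body presses on something with over 40 N, if the wrist force passes 120 N, or if a joint passes its speed limit or range.

## Working session

There is one attempt and no reset: what is moved stays moved. The work goes in short steps, Python scripts to look and compute and a shell command to move; the robot and the scene stay as the last step left them, time stands still between calls to the robot, and variables do not carry over. Pictures are saved under pics/ and viewed, and the job is handed in when it is done.

```bash
mkdir -p pics; cat > h.py <<'E'
import numpy as np,cv2,json
from bench import get_obs,get_image,calibration
def save(n,f,crop=None,s=1):
    im=get_image(n)[:,:,::-1].copy(); cv2.imwrite('pics/raw_'+f,im)
    if crop: im=im[crop[1]:crop[3],crop[0]:crop[2]]
    if s!=1: im=cv2.resize(im,None,fx=s,fy=s,interpolation=cv2.INTER_CUBIC)
    cv2.imwrite('pics/'+f,im)
def crop(f,o,c,s):
    im=cv2.imread('pics/'+f)[c[1]:c[3],c[0]:c[2]]
    cv2.imwrite('pics/'+o,cv2.resize(im,None,fx=s,fy=s,interpolation=cv2.INTER_CUBIC))
def cal(n):
    c=calibration(n); return c,np.array(c['R']),np.array(c['t'])
def ray(n,u,v,C=None):
    c,R,t=C or cal(n); d=R.T@np.array([(u-c['cx'])/c['fx'],(v-c['cy'])/c['fy'],1.]); return -R.T@t,d
def atz(n,u,v,z,C=None):
    o,d=ray(n,u,v,C); return o+d*(z-o[2])/d[2]
def proj(n,X,C=None):
    c,R,t=C or cal(n); p=R@np.array(X,float)+t; return np.array([c['fx']*p[0]/p[2]+c['cx'],c['fy']*p[1]/p[2]+c['cy']])
E
python3 - <<'E'
from h import *
o=get_obs(); print(o)
for n in ['top','side','wrist']:
    save(n,n+'0.png'); c=calibration(n); print(n,c)
E
```

```text
{'time_s': 0.0, 'qpos': array([-1.36008503,  0.47781979,  0.022325  ,  1.55645009, -0.01150675,
        1.10930131, -0.08307626]), 'joint_vel': array([ 0.00054644,  0.00110161, -0.00145508, -0.00114022, -0.00238445,
       -0.00029135, -0.00013057]), 'joint_efforts': array([ 4.26642337e-04, -5.96437204e+01,  1.60788216e+00, -2.81207532e+01,
        1.22758158e-02,  9.04880231e-03,  9.07703651e-06]), 'tcp_pos': array([211.3881088 , 640.42020342, 230.31280224]), 'tool_rot': array([-4.98556433e-01, -3.10160848e+00,  2.89470709e-03]), 'ft_force': array([ 0.84216156, -1.0615516 ,  0.12611495]), 'wrist_torque': array([ 0.01518304, -0.01092628,  0.01875554]), 'grip_width': 0.9954543879872323}
top {'fx': 371.19045048196443, 'fy': 371.19045048196443, 'cx': 321.68774451588337, 'cy': 192.6684562388159, 'R': array([[ 0.01905541, -0.99980964, -0.00419143],
       [-0.99471346, -0.01853486, -0.1010029 ],
       [ 0.10090598,  0.00609393, -0.9948773 ]]), 't': array([ -76.73032298,  499.39722096, 1205.00244251])}
side {'fx': 391.84158186825516, 'fy': 391.84158186825516, 'cx': 320.98806615018975, 'cy': 193.1436055594651, 'R': array([[ 0.91135377, -0.41127259, -0.01700504],
       [-0.28858471, -0.60893528, -0.73886175],
       [ 0.29351862,  0.67827183, -0.67364244]]), 't': array([-474.0821348 ,  151.31729896, 1088.37592646])}
wrist {'fx': 338.29971791120187, 'fy': 338.29971791120187, 'cx': 319.479642243338, 'cy': 201.15509281734163, 'R': array([[ 0.31285982,  0.94979881, -0.00097958],
       [ 0.91583261, -0.30139782,  0.26534878],
       [ 0.25173271, -0.08391411, -0.96415199]]), 't': array([-675.97767158,  -35.88356116,  378.34813466])}
```

View pics/top0.png

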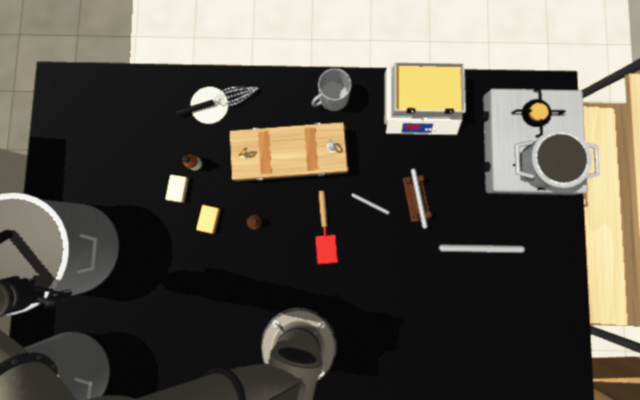

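View pics/side0.png

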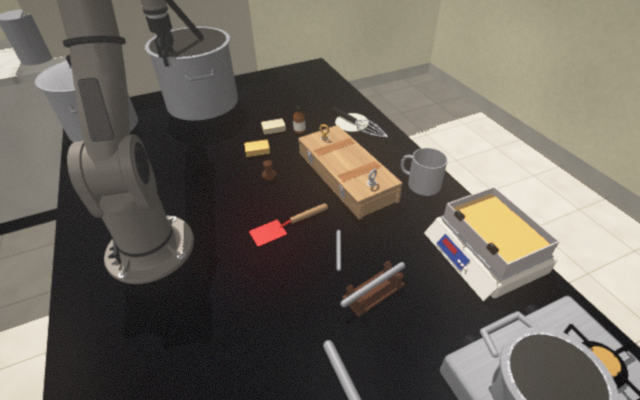

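View pics/wrist0.png

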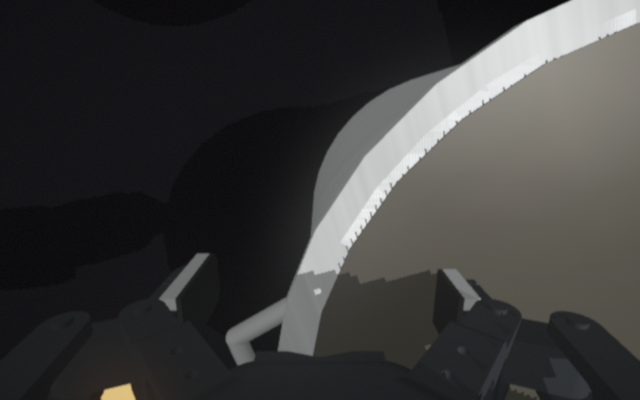

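Three rod-like things in top image: the thin one at (370,203), the one in the wooden rest at (418,198), and the long thick one at (481,248). The one in the rest is the middle-sized one. I'll confirm this in enlarged crops.

```bash
python3 - <<'E'
from h import *
crop('raw_top0.png','t0a.png',(340,150,540,270),4)
crop('raw_top0.png','t0b.png',(220,110,360,190),5)
crop('raw_side0.png','s0a.png',(290,110,410,220),6)
crop('raw_side0.png','s0b.png',(300,210,430,330),5)
# rough
for nm,u,v,z in [('rest',418,198,38),('brass',246,152,107),('steel',334,146,107),('rodA',413,171,38),('rodB',424,226,38)]:
    print(nm,atz('top',u,v,z).round(1))
print(np.linalg.norm(atz('top',439,248,10)-atz('top',524,249,10)),np.linalg.norm(atz('top',351,194,6)-atz('top',389,213,6)),np.linalg.norm(atz('top',413,171,38)-atz('top',424,226,38)))
E
```

```text
rest [ 487.8 -382.7   38. ]
brass [616.  171.5 107. ]
steel [ 640.1 -103.6  107. ]
rodA [ 576.8 -366.9   38. ]
rodB [ 396.9 -401.5   38. ]
279.76043834628484 141.76562943919302 183.20007694032884
```

View pics/t0a.png

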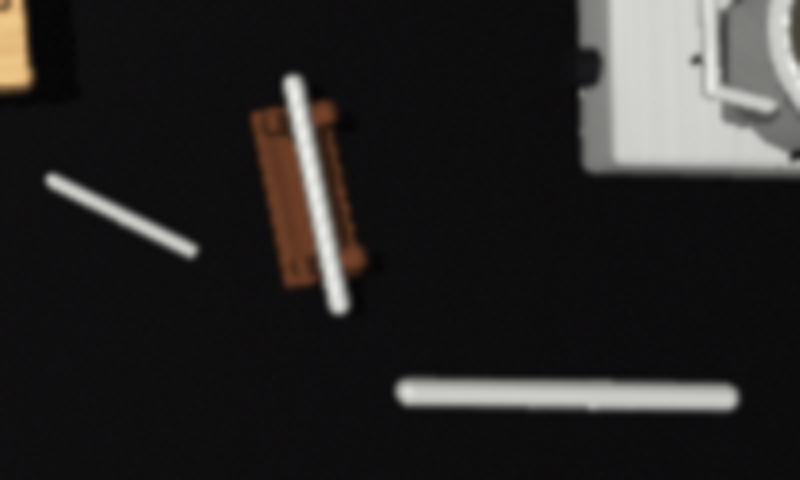

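View pics/t0b.png

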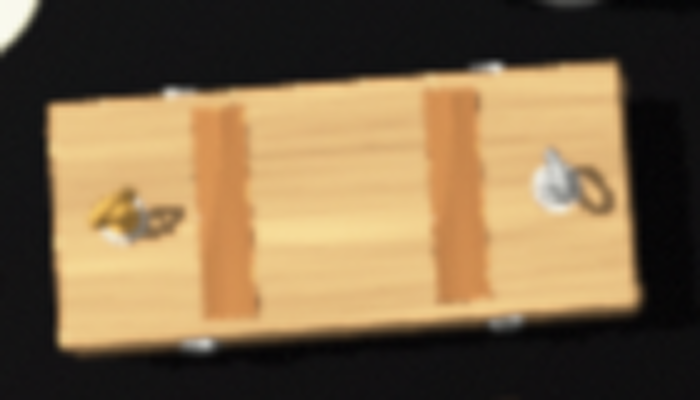

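View pics/s0a.png

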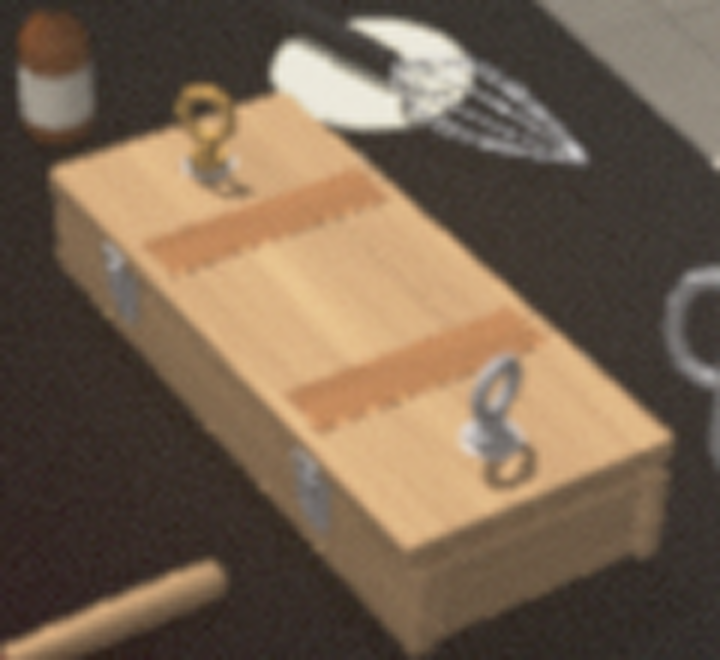

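View pics/s0b.png

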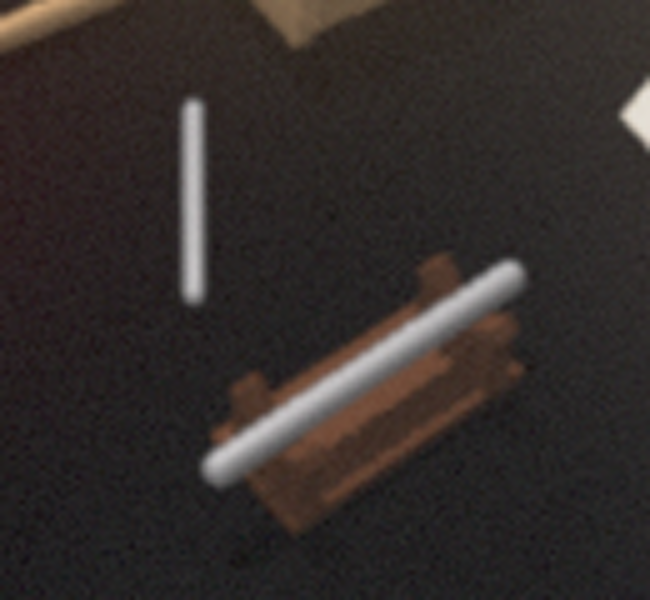

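```bash
cat >> h.py <<'E'
def tri(obs):
    A=[];b=[]
    for n,u,v in obs:
        o,d=ray(n,u,v) if isinstance(n,str) else ray(None,u,v,n); d=d/np.linalg.norm(d); P=np.eye(3)-np.outer(d,d); A.append(P); b.append(P@o)
    A=np.vstack(A);b=np.hstack(b); x,r,_,_=np.linalg.lstsq(A,b,rcond=None); return x, np.abs(A@x-b).max()
E
python3 - <<'E'
from h import *
a=tri([('top',413,168.5),('side',404.2,263)]);b=tri([('top',424.8,228.5),('side',341,304)])
print(a,b,np.linalg.norm(a[0]-b[0]),(a[0]+b[0])/2)
print('ends at z38',atz('top',413,168.5,38),atz('top',424.8,228.5,38), atz('side',404.2,263,38),atz('side',341,304,38))
# ring
print('ring', tri([('top',220+118/5,110+212/5),('side',290+207/6,110+112/6)]))
print('flange',atz('top',220+122/5,110+232/5,78),atz('side',290+209/6,110+168/6,78))
print('steel base',atz('top',220+553/5,110+197/5,77),atz('side',290+492/6,110+438/6,77))
print('lid corners',[atz('top',220+u/5,110+v/5,75).round(1) for u,v in [(47,103),(618,62),(640,302),(62,348)]])
print('oil',tri([('top',192,160),('side',299,113)]), atz('top',194,166,0),atz('side',299,131,0))
E
```

```text
(array([ 584.80319958, -366.30384861,   40.79413936]), np.float64(0.12911419190163542)) (array([ 389.09915852, -403.54692859,   40.0146821 ]), np.float64(0.23763459023479072)) 199.21778597259802 [ 486.95117905 -384.9253886    40.40441073]
ends at z38 [ 585.14905391 -366.91274745   38.        ] [ 388.88166253 -404.00618582   38.        ] [ 586.45617162 -364.67285278   38.        ] [ 389.93325138 -402.50926417   38.        ]
ring (array([614.54559964, 177.83814999, 110.81949463]), np.float64(0.7771288746795335))
flange [607.60822902 182.29596354  78.        ] [613.1828734  171.05032201  78.        ]
steel base [635.65872833 -93.57721005  77.        ] [641.83407356 -99.9188109   77.        ]
lid corners [array([692.1, 234.9,  75. ]), array([ 725.8, -134.2,   75. ]), array([ 568.8, -150.4,   75. ]), array([532.3, 218.3,  75. ])]
oil (array([590.56858421, 346.93350346,  86.59220792]), np.float64(0.6801797641851977)) [586.62657649 370.17213101   0.        ] [590.37959374 361.08303583   0.        ]
```

```bash
cat >> h.py <<'E'
from scipy.spatial.transform import Rotation as Ro
def tool():
    o=get_obs(); R=Ro.from_rotvec(o['tool_rot']).as_matrix(); return o,R
E
python3 - <<'E'
from h import *
o,R=tool(); print(R.round(3)); c,Rc,t=cal('wrist'); C=-Rc.T@t
print('cam',C, 'in tool',R.T@(C-o['tcp_pos']), 'optical in tool',R.T@Rc[2], R.T@Rc[0])
E
```

```text
[[-0.95   0.313 -0.   ]
 [ 0.313  0.95  -0.001]
 [-0.    -0.001 -1.   ]]
cam [149.10698351 662.9763053  373.64458984] in tool [  66.19212887    1.54607391 -143.11649423] optical in tool [-2.65208062e-01  5.39988146e-04  9.64191056e-01] [ 5.78557136e-04  9.99999752e-01 -4.00906016e-04]
```

```bash
python3 -m handwheel '[{"dx":0.025,"dy":-0.035,"dz":0.03,"grip":1},{"dx":0.04,"dy":-0.046,"dz":0},{"dx":0.04,"dy":-0.046},{"dx":0.04,"dy":-0.046},{"dx":0.04,"dy":-0.046}]'
python3 -m handwheel '[{"dx":0.04,"dy":-0.046,"dz":0},{"dx":0.04,"dy":-0.046,"dz":0},{"dx":0.04,"dy":-0.046},{"dx":0.04,"dy":-0.046,"dz":-0.01},{"dx":0.04,"dy":-0.046,"dz":-0.01}]'
python3 -m handwheel '[{"dx":0.014,"dy":-0.013,"dz":-0.01},{"dx":0}]'
python3 - <<'E'
from h import *
o,R=tool(); print(o['time_s'],o['tcp_pos'])
save('wrist','w1.png'); np.save('w1cal.npy',np.array([0])); import pickle; pickle.dump(cal('wrist'),open('w1.pkl','wb'))
print(proj('wrist',[615,179,108]))
E
```

```text
0.15 [211.43768305 640.56871778 230.54007172]
[ 63.10614433 611.34862248]schema error: expected keys dx, dy, dz, wx, wy, wz, grip
schema error: expected keys dx, dy, dz, wx, wy, wz, grip
schema error: expected keys dx, dy, dz, wx, wy, wz, grip
```

View pics/w1.png

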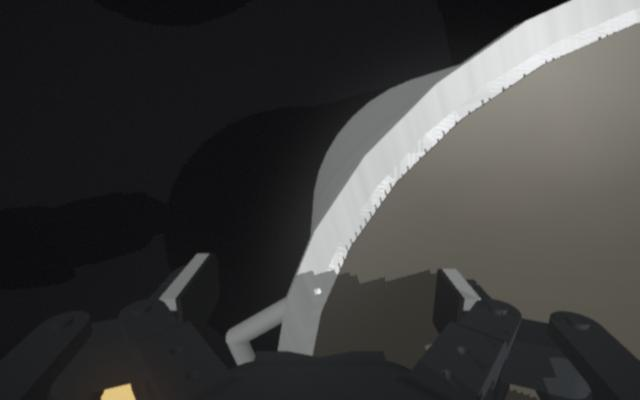

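All keys are required, so the three calls were refused and nothing moved. I'll resend them in full.

```bash
python3 -m handwheel '[{"dx":0.025,"dy":-0.035,"dz":0.03,"wx":0,"wy":0,"wz":0,"grip":1},{"dx":0.04,"dy":-0.046,"dz":0,"wx":0,"wy":0,"wz":0,"grip":1},{"dx":0.04,"dy":-0.046,"dz":0,"wx":0,"wy":0,"wz":0,"grip":1},{"dx":0.04,"dy":-0.046,"dz":0,"wx":0,"wy":0,"wz":0,"grip":1},{"dx":0.04,"dy":-0.046,"dz":0,"wx":0,"wy":0,"wz":0,"grip":1}]'
```

```text
time_s: 0.82
tcp_pos: [397.6, 420.3, 261.4]
tool_rot: [0.499, 3.102, 0.0]
ft_force: [0.7, 0.9, 0.2]
grip_width: 1.002
```

```bash
python3 -m handwheel '[{"dx":0.04,"dy":-0.046,"dz":0,"wx":0,"wy":0,"wz":0,"grip":1},{"dx":0.04,"dy":-0.046,"dz":0,"wx":0,"wy":0,"wz":0,"grip":1},{"dx":0.04,"dy":-0.046,"dz":0,"wx":0,"wy":0,"wz":0,"grip":1},{"dx":0.04,"dy":-0.046,"dz":-0.01,"wx":0,"wy":0,"wz":0,"grip":1},{"dx":0.04,"dy":-0.046,"dz":-0.01,"wx":0,"wy":0,"wz":0,"grip":1}]'
python3 -m handwheel '[{"dx":0.014,"dy":-0.013,"dz":-0.01,"wx":0,"wy":0,"wz":0,"grip":1},{"dx":0,"dy":0,"dz":0,"wx":0,"wy":0,"wz":0,"grip":1}]'
python3 - <<'E'
from h import *
import pickle; pickle.dump(cal('wrist'),open('w1.pkl','wb'))
save('wrist','w1.png')
print(proj('wrist',[615,179,108]))
E
```

```text
time_s: 1.45
tcp_pos: [597.6, 190.6, 241.2]
tool_rot: [0.498, 3.102, 0.001]
ft_force: [0.6, 1.4, 0.6]
grip_width: 0.999
time_s: 1.7
tcp_pos: [610.5, 177.8, 230.1]
tool_rot: [-0.502, -3.099, 0.002]
ft_force: [0.3, 0.3, 0.8]
grip_width: 0.995
[318.34290451 199.37981669]
```

View pics/w1.png

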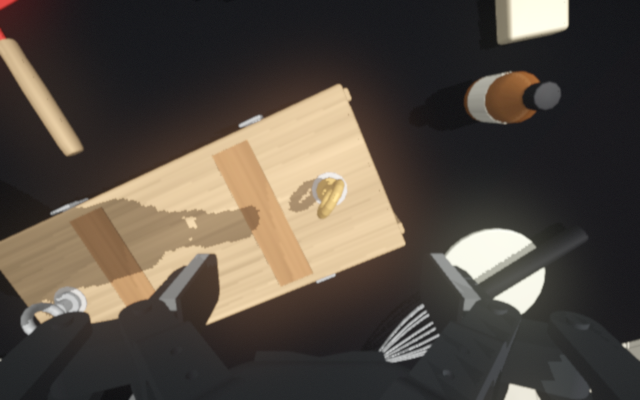

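```bash
python3 - <<'E'
from h import *
crop('raw_w1.png','w1c.png',(290,160,370,230),10)
E
```

```text
(no output)
```

View pics/w1c.png

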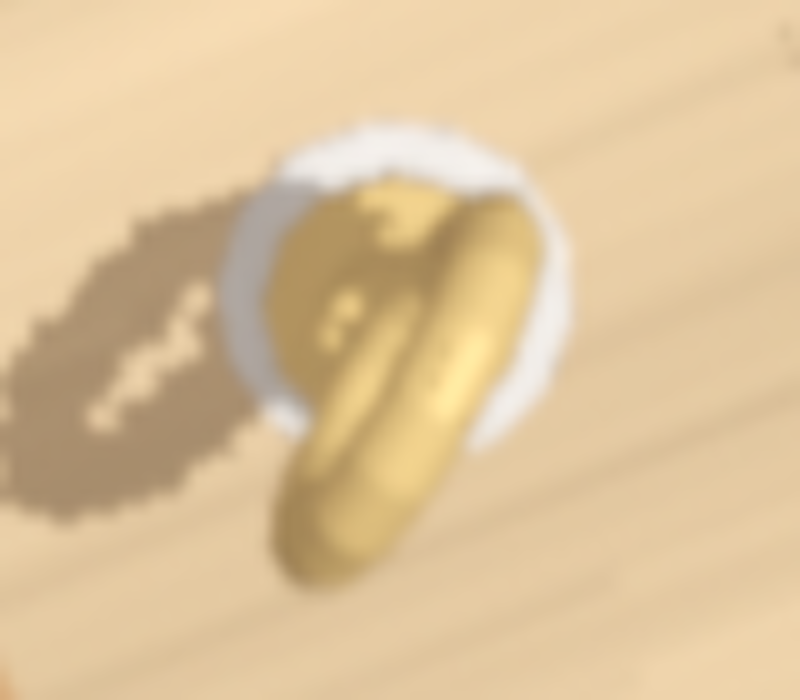

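```bash
python3 - <<'E'
from h import *
import pickle; C=pickle.load(open('w1.pkl','rb'))
w=atz(None,290+397/10,160+293/10,76.5,C); print('washer',w)
P=lambda u,v,z=108:atz(None,290+u/10,160+v/10,z,C)
a,b=P(493,237),P(322,542); print(a,b,(a+b)/2,np.linalg.norm(a-b),np.degrees(np.arctan2(*(a-b)[1::-1])))
im=cv2.imread('pics/w1c.png')
cen=w[:2]; 
def over(im,yaw,z,col):
    n=np.array([np.cos(yaw),np.sin(yaw),0]);s=np.array([-n[1],n[0],0])
    p=[np.r_[cen,z]+(14+4*np.cos(q))*(np.cos(t)*s+np.sin(t)*np.array([0,0,1]))+4*np.sin(q)*n for t in np.linspace(0,2*np.pi,90) for q in np.linspace(0,2*np.pi,24)]
    m=np.zeros(im.shape[:2],np.uint8)
    px=[(proj(None,x,C)-[290,160])*10+4.5 for x in p]
    px=np.array(px).reshape(90,24,2)
    for i in range(90):
        j=(i+1)%90
        h=cv2.convexHull(np.vstack([px[i],px[j]]).astype(np.int32)); cv2.fillConvexPoly(m,h,255)
    cs,_=cv2.findContours(m,cv2.RETR_LIST,cv2.CHAIN_APPROX_NONE); cv2.drawContours(im,cs,-1,col,1)
base=np.arctan2(*(a-b)[1::-1])-np.pi/2
for k,d in enumerate([-6,0,6]):
    over(im,base+np.radians(d),108,[(255,0,0),(0,255,0),(0,0,255)][k])
print('axis yaw',np.degrees(base))
cv2.imwrite('pics/w1o.png',im)
E
```

```text
washer [617.75046155 186.61669862  76.5       ]
[608.43199261 196.79245529 108.        ] [628.44608076 175.75524659 108.        ] [618.43903669 186.27385094 108.        ] 29.03666430658503 133.57231413513088
axis yaw 43.57231413513088
```

View pics/w1o.png

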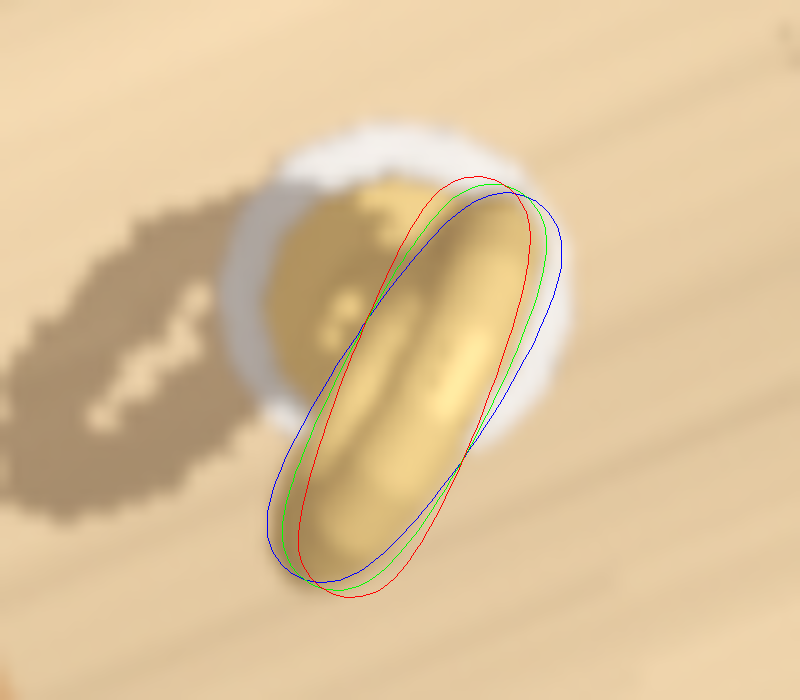

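The picture shows the brass ring at about (332,198) and its washer at (329.7,189.5). The hole axis yaw is about 44.5° and the screw axis is near (618,186). The washer height and ring size agree with the overlay. Next I'll go and look at the rod.

```bash
python3 -m handwheel '[{"dx":-0.015,"dy":-0.057,"dz":0,"wx":0,"wy":0,"wz":2.9,"grip":1},{"dx":-0.015,"dy":-0.057,"dz":0,"wx":0,"wy":0,"wz":2.9,"grip":1},{"dx":-0.015,"dy":-0.057,"dz":0,"wx":0,"wy":0,"wz":2.9,"grip":1},{"dx":-0.015,"dy":-0.057,"dz":0,"wx":0,"wy":0,"wz":2.9,"grip":1},{"dx":-0.015,"dy":-0.057,"dz":0,"wx":0,"wy":0,"wz":2.9,"grip":1}]'
python3 -m handwheel '[{"dx":-0.015,"dy":-0.057,"dz":0,"wx":0,"wy":0,"wz":2.9,"grip":1},{"dx":-0.015,"dy":-0.057,"dz":0,"wx":0,"wy":0,"wz":2.9,"grip":1},{"dx":-0.015,"dy":-0.057,"dz":0,"wx":0,"wy":0,"wz":2.9,"grip":1},{"dx":-0.015,"dy":-0.057,"dz":-0.02,"wx":0,"wy":0,"wz":2.9,"grip":1},{"dx":-0.013,"dy":-0.055,"dz":-0.03,"wx":0,"wy":0,"wz":2.8,"grip":1}]'
python3 -m handwheel '[{"dx":0,"dy":0,"dz":0,"wx":0,"wy":0,"wz":0,"grip":1},{"dx":0,"dy":0,"dz":0,"wx":0,"wy":0,"wz":0,"grip":1}]'
python3 - <<'E'
from h import *
import pickle; pickle.dump(cal('wrist'),open('w2.pkl','wb'))
o,R=tool(); print(R[:,0],o['qpos'])
save('wrist','w2.png')
print(proj('wrist',[487,-384.5,38]))
E
```

```text
time_s: 2.38
tcp_pos: [535.2, -104.6, 232.1]
tool_rot: [0.093, 3.139, 0.002]
ft_force: [1.5, -0.2, 0.6]
grip_width: 1.0
time_s: 3.0
tcp_pos: [464.9, -387.2, 183.1]
tool_rot: [-0.3, 3.123, -0.001]
ft_force: [1.1, 0.2, 0.7]
grip_width: 0.998
time_s: 3.25
tcp_pos: [464.4, -385.5, 182.2]
tool_rot: [-0.295, 3.127, 0.002]
ft_force: [0.8, 0.7, 1.0]
grip_width: 0.999
[-0.98232424 -0.18718398 -0.00111956] [ 0.31797185  0.42543979  0.35798933  1.80055153 -0.18106119  0.94765581
  2.51193435]
[314.17287538 209.73214854]
```

View pics/w2.png

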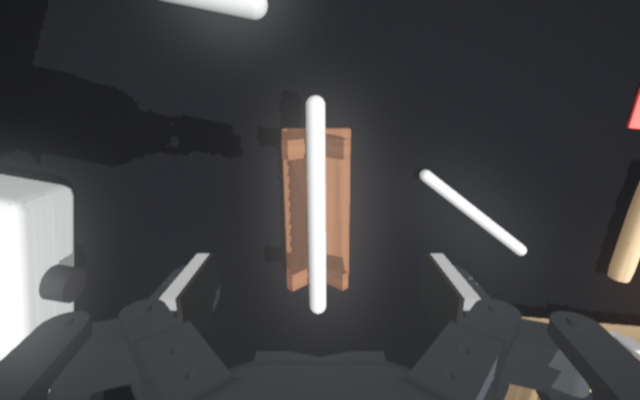

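```bash
python3 - <<'E'
from h import *
import pickle; C=pickle.load(open('w2.pkl','rb'))
im=cv2.imread('pics/raw_w2.png').astype(int); g=im.min(axis=2)
for r in [105,130,160,190,220,250,280,305]:
    c=np.where(g[r,290:345]>110)[0]+290; print(r,c.min(),c.max(),end='; ')
rows=np.where(g[80:330,316:318].min(axis=1)>110)[0]+80; print(rows.min(),rows.max())
a=atz(None,315.3,rows.min(),38,C); b=atz(None,318,rows.max(),38,C)
print(a,b,np.linalg.norm(a-b),(a+b)/2,np.degrees(np.arctan2(*(b-a)[1::-1])))
o,R=tool(); print(R.T@((a+b)/2-o['tcp_pos']))
E
```

```text
105 305 325; 130 305 344; 160 306 344; 190 307 344; 220 307 344; 250 308 344; 280 293 344; 305 309 326; 95 313
[ 390.64193737 -401.75106958   38.        ] [ 588.48941076 -361.93169863   38.        ] 201.8147790106762 [ 489.56567406 -381.8413841    38.        ] 11.379495444287619
[-24.5703119   -1.51605935 144.63281071]
```

```bash
python3 -m handwheel '[{"dx":0,"dy":-0.0015,"dz":-0.05,"wx":0,"wy":0,"wz":0.6,"grip":1},{"dx":0,"dy":0,"dz":-0.05,"wx":0,"wy":0,"wz":0,"grip":1},{"dx":0,"dy":0,"dz":-0.04,"wx":0,"wy":0,"wz":0,"grip":1},{"dx":0,"dy":0,"dz":-0.015,"wx":0,"wy":0,"wz":0,"grip":1},{"dx":0,"dy":0,"dz":-0.008,"wx":0,"wy":0,"wz":0,"grip":1}]'
python3 -m handwheel '[{"dx":0,"dy":0,"dz":0,"wx":0,"wy":0,"wz":0,"grip":1},{"dx":0,"dy":0,"dz":0,"wx":0,"wy":0,"wz":0,"grip":0.35},{"dx":0,"dy":0,"dz":0,"wx":0,"wy":0,"wz":0,"grip":0.35},{"dx":0,"dy":0,"dz":0,"wx":0,"wy":0,"wz":0,"grip":0.35}]'
python3 - <<'E'
from h import *
import pickle; pickle.dump(cal('wrist'),open('w3.pkl','wb'))
save('wrist','w3.png')
E
```

```text
time_s: 3.92
tcp_pos: [464.3, -388.4, 19.5]
tool_rot: [-0.31, 3.125, -0.0]
ft_force: [-0.9, -0.6, 0.1]
grip_width: 0.999
time_s: 4.42
tcp_pos: [463.1, -389.4, 19.5]
tool_rot: [-0.307, 3.126, -0.001]
ft_force: [-0.0, -0.1, 0.2]
grip_width: 0.377
```

View pics/w3.png

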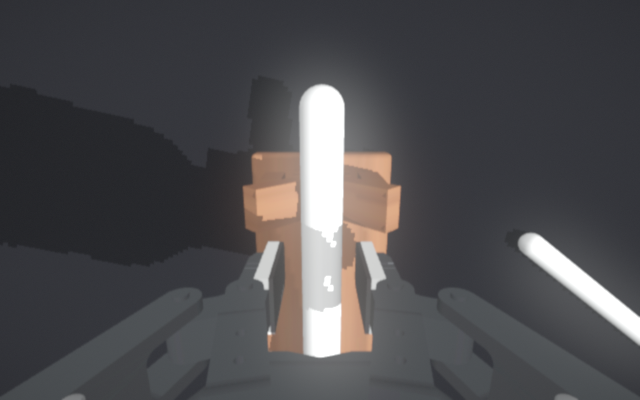

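Rod sits centred between the jaws: its centreline is at u=322 and the pads at 276 and 366. I'll close and lift.

```bash
python3 -m handwheel '[{"dx":0,"dy":0,"dz":0,"wx":0,"wy":0,"wz":0,"grip":0},{"dx":0,"dy":0,"dz":0,"wx":0,"wy":0,"wz":0,"grip":0},{"dx":0,"dy":0,"dz":0,"wx":0,"wy":0,"wz":0,"grip":0},{"dx":0,"dy":0,"dz":0,"wx":0,"wy":0,"wz":0,"grip":0}]'
python3 - <<'E'
from h import *
o,R=tool(); print('grasp',o['tcp_pos'],o['tool_rot'],R.round(4).tolist(),o['ft_force'],o['wrist_torque'],o['qpos'])
E
python3 -m handwheel '[{"dx":0,"dy":0,"dz":0.01,"wx":0,"wy":0,"wz":0,"grip":0},{"dx":0,"dy":0,"dz":0.03,"wx":0,"wy":0,"wz":0,"grip":0},{"dx":0,"dy":0,"dz":0.05,"wx":0,"wy":0,"wz":0,"grip":0},{"dx":0,"dy":0,"dz":0.05,"wx":0,"wy":0,"wz":0,"grip":0},{"dx":0,"dy":0,"dz":0,"wx":0,"wy":0,"wz":0,"grip":0}]'
python3 - <<'E'
from h import *
o,R=tool(); print(o['ft_force'],o['wrist_torque'])
import pickle; pickle.dump(cal('wrist'),open('w4.pkl','wb'))
save('wrist','w4.png')
save('side','s4.png')
E
```

```text
time_s: 4.97
tcp_pos: [462.8, -388.8, 19.2]
tool_rot: [0.308, -3.126, -0.001]
ft_force: [-1.7, 2.8, 5.4]
grip_width: 0.164
grasp [ 462.80541891 -388.82714512   19.19464706] [ 3.07624785e-01 -3.12633367e+00 -1.20048020e-03] [[-0.9808, -0.1949, -0.0002], [-0.1949, 0.9808, 0.0007], [0.0001, 0.0008, -1.0]] [-1.67009953  2.80910948  5.41342331] [0.51277636 0.28224461 0.00231128] [ 0.39131912  0.64833708  0.27521062  1.88617535 -0.27738905  0.64468859
  2.60354203]
time_s: 5.6
tcp_pos: [464.9, -391.6, 163.6]
tool_rot: [-0.306, 3.12, -0.009]
ft_force: [0.3, 0.2, -1.6]
grip_width: 0.164
[ 0.27111153  0.17887501 -1.55640727] [-0.01389909  0.0184695   0.01309223]
```

View pics/w4.png

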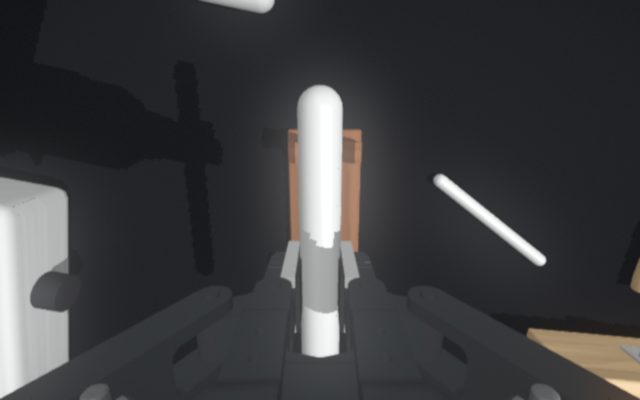

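View pics/s4.png

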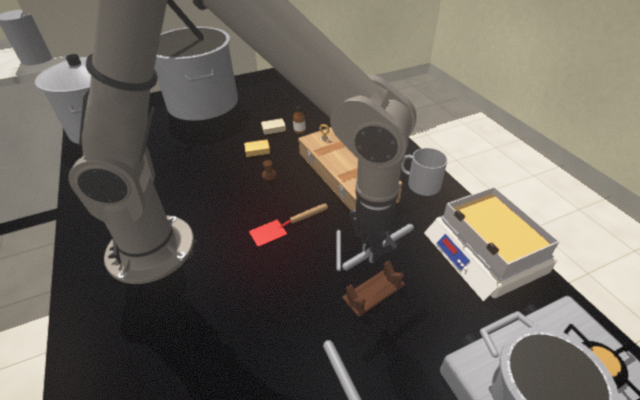

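```bash
python3 -m handwheel '[{"dx":0.019,"dy":0.054,"dz":0.01,"wx":0,"wy":0,"wz":0,"grip":0},{"dx":0.019,"dy":0.054,"dz":0,"wx":0,"wy":0,"wz":0,"grip":0},{"dx":0.019,"dy":0.054,"dz":0,"wx":0,"wy":0,"wz":0,"grip":0},{"dx":0.019,"dy":0.054,"dz":0,"wx":0,"wy":0,"wz":0,"grip":0},{"dx":0.019,"dy":0.054,"dz":0,"wx":0,"wy":0,"wz":0,"grip":0}]'
python3 -m handwheel '[{"dx":0.019,"dy":0.054,"dz":0,"wx":0,"wy":0,"wz":4.75,"grip":0},{"dx":0.019,"dy":0.054,"dz":0,"wx":0,"wy":0,"wz":4.75,"grip":0},{"dx":0.019,"dy":0.054,"dz":0,"wx":0,"wy":0,"wz":4.75,"grip":0},{"dx":0.019,"dy":0.054,"dz":0,"wx":0,"wy":0,"wz":4.75,"grip":0},{"dx":0.019,"dy":0.054,"dz":0,"wx":0,"wy":0,"wz":4.75,"grip":0}]'
python3 -m handwheel '[{"dx":0.019,"dy":0.054,"dz":0,"wx":0,"wy":0,"wz":4.75,"grip":0},{"dx":0.019,"dy":0.054,"dz":0,"wx":0,"wy":0,"wz":4.75,"grip":0},{"dx":0,"dy":0,"dz":0,"wx":0,"wy":0,"wz":0,"grip":0},{"dx":0,"dy":0,"dz":0,"wx":0,"wy":0,"wz":0,"grip":0}]'
python3 - <<'E'
from h import *
o,R=tool(); print(o['tcp_pos'],R.round(4).tolist(),o['qpos'])
E
```

```text
time_s: 6.32
tcp_pos: [557.0, -117.2, 167.1]
tool_rot: [0.307, -3.123, -0.001]
ft_force: [1.0, -0.8, -1.0]
grip_width: 0.165
time_s: 6.95
tcp_pos: [652.0, 152.2, 166.6]
tool_rot: [0.947, -2.991, 0.0]
ft_force: [1.1, -0.2, -1.8]
grip_width: 0.165
time_s: 7.45
tcp_pos: [689.8, 257.8, 166.4]
tool_rot: [1.187, -2.904, 0.001]
ft_force: [0.3, -1.1, -1.8]
grip_width: 0.163
[689.7660211  257.80286918 166.42133559] [[-0.7136, -0.7005, -0.0036], [-0.7005, 0.7137, -0.0024], [0.0042, 0.0008, -1.0]] [-0.50512349  0.63768618  0.09820116  1.44668724 -0.06600814  1.06468888
  1.9530408 ]
```

```bash
python3 -m handwheel '[{"dx":0.002,"dy":0,"dz":-0.04,"wx":0,"wy":0,"wz":0,"grip":0},{"dx":0,"dy":0,"dz":-0.037,"wx":0,"wy":0,"wz":0,"grip":0},{"dx":0,"dy":0,"dz":0,"wx":0,"wy":0,"wz":0,"grip":0},{"dx":0,"dy":0,"dz":0,"wx":0,"wy":0,"wz":0,"grip":0}]'
python3 - <<'E'
from h import *
o,R=tool(); print(o['tcp_pos'],R.round(4).tolist())
import pickle; pickle.dump(cal('wrist'),open('w5.pkl','wb'))
save('wrist','w5.png')
save('side','s5.png',(250,80,410,200),5);save('top','t5.png',(190,90,350,190),5)
E
```

```text
time_s: 7.95
tcp_pos: [693.7, 257.6, 93.3]
tool_rot: [-1.186, 2.908, -0.001]
ft_force: [-0.2, 0.7, 0.0]
grip_width: 0.162
[693.72511593 257.63171302  93.26134212] [[-0.7146, -0.6995, 0.0013], [-0.6995, 0.7146, -0.0001], [-0.0008, -0.001, -1.0]]
```

View pics/w5.png

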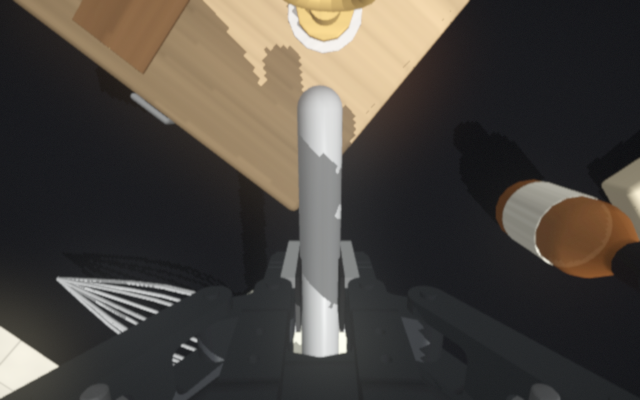

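View pics/s5.png

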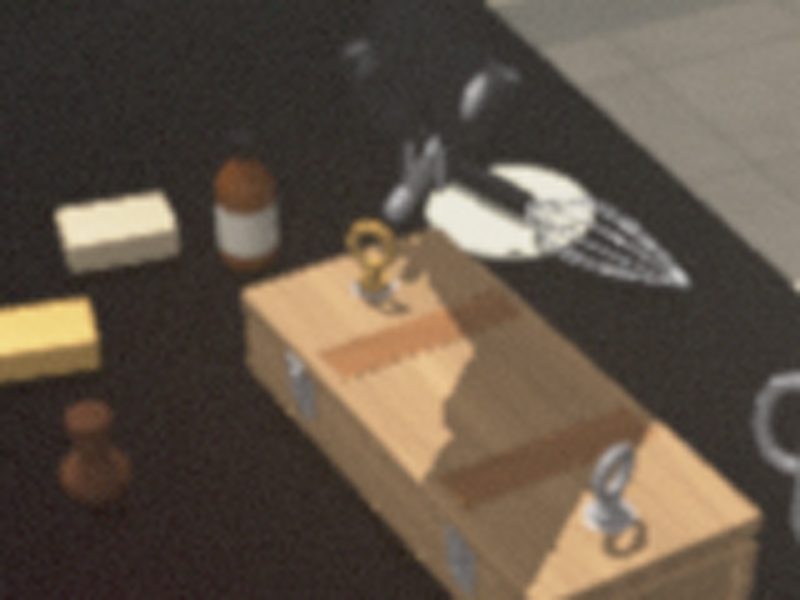

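View pics/t5.png

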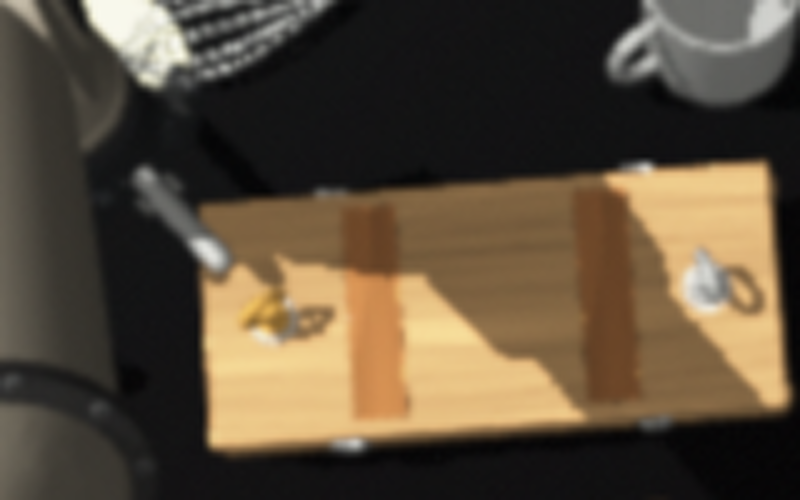

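```bash
python3 - <<'E'
from h import *
crop('raw_w5.png','w5c.png',(280,0,370,120),6)
E
```

```text
(no output)
```

View pics/w5c.png

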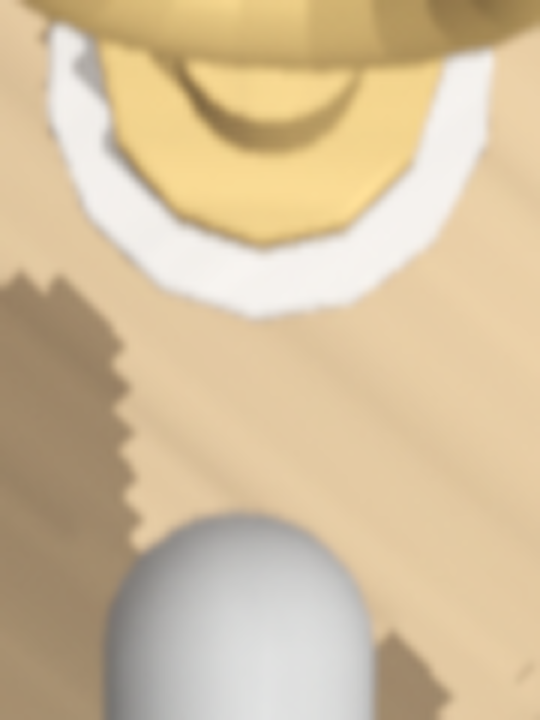

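```bash
python3 - <<'E'
from h import *
import pickle; C=pickle.load(open('w5.pkl','rb'))
o,R=tool(); T=o['tcp_pos']; print(T)
f=lambda u,v,z: (R.T@(atz(None,u,v,z,C)-T)).round(2)
print('rod', f(320,105,T[2]+19), f(320.2,160,T[2]+19),f(320.2,230,T[2]+19))
im=cv2.imread('pics/raw_w5.png').astype(int)
print('washer',f(325.0,15.,76.5),'flange',f(325.3,11,82.5), 'washer near edge',f(323.5,53,76.5),'flange near',f(324,40.5,82),'tip',f(320,85.3,T[2]+19))
print('washer L/R',f(288,15,76.5),f(362.2,15,76.5))
E
```

```text
[694.15233534 258.84613061  94.26415073]
rod [ 67.41  -0.37 -19.21] [ 48.1   -0.3  -19.15] [ 20.94  -0.3  -19.06]
washer [104.62   1.84  17.44] flange [104.64   1.86  11.44] washer near edge [89.66  1.24 17.49] flange near [93.69  1.37 11.98] tip [ 73.95  -0.37 -19.23]
washer L/R [104.63 -13.9   17.46] [104.61  17.66  17.42]
```

```bash
python3 -m handwheel '[{"dx":-0.0015,"dy":0.0015,"dz":-0.0045,"wx":0,"wy":0,"wz":0,"grip":0},{"dx":-0.0107,"dy":-0.0105,"dz":0,"wx":0,"wy":0,"wz":0,"grip":0},{"dx":0,"dy":0,"dz":0,"wx":0,"wy":0,"wz":0,"grip":0},{"dx":0,"dy":0,"dz":0,"wx":0,"wy":0,"wz":0,"grip":0}]'
python3 - <<'E'
from h import *
o,R=tool(); print(o['tcp_pos'],R.round(4).tolist(),o['wrist_torque'])
import pickle; pickle.dump(cal('wrist'),open('w6.pkl','wb'))
save('wrist','w6.png',(260,0,380,110),6)
save('side','s6.png',(300,110,370,160),10)
E
```

```text
time_s: 8.6
tcp_pos: [681.1, 250.3, 87.9]
tool_rot: [-1.189, 2.907, 0.0]
ft_force: [0.8, 0.4, -1.5]
grip_width: 0.164
[681.09452481 250.29702979  87.87411565] [[-0.7134, -0.7008, 0.0008], [-0.7008, 0.7134, 0.0006], [-0.001, -0.0002, -1.0]] [ 0.00086828 -0.03129944  0.02467462]
```

View pics/w6.png

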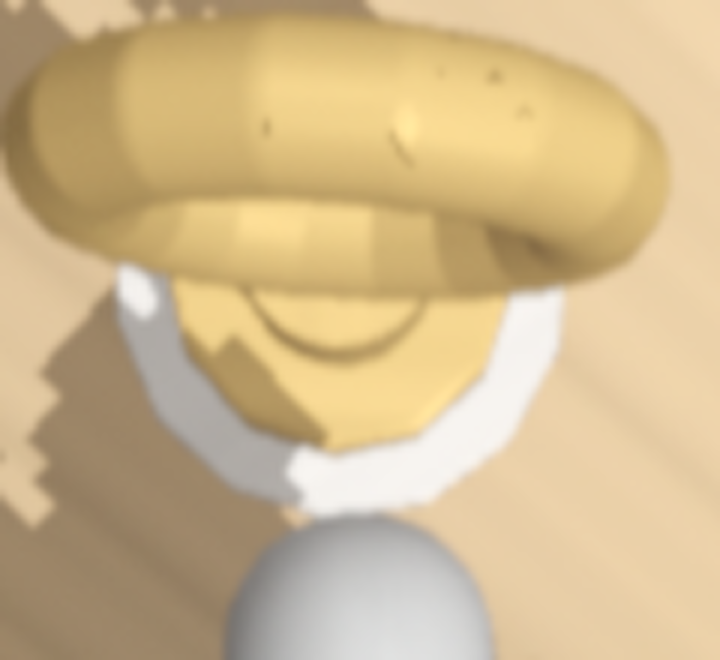

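View pics/s6.png

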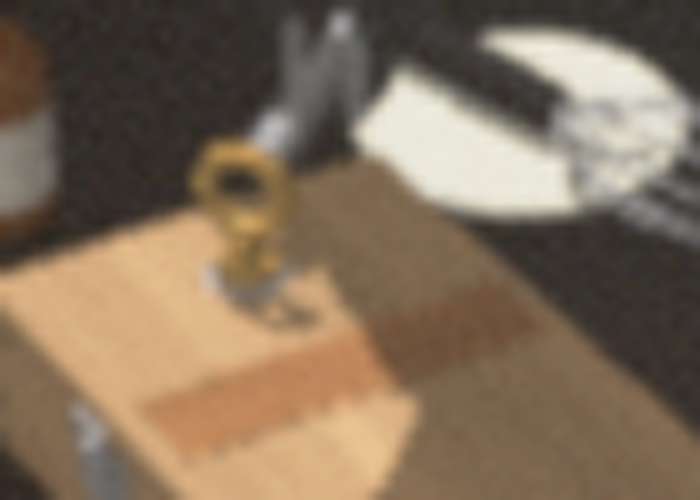

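```bash
python3 -m handwheel '[{"dx":0.0009,"dy":-0.0009,"dz":0,"wx":0,"wy":0,"wz":0,"grip":0},{"dx":-0.003,"dy":-0.003,"dz":0,"wx":0,"wy":0,"wz":0,"grip":0},{"dx":0,"dy":0,"dz":0,"wx":0,"wy":0,"wz":0,"grip":0}]'
python3 - <<'E'
from h import *
o,R=tool(); print(o['tcp_pos'],R.round(4).tolist(),o['wrist_torque'])
save('wrist','w7.png',(260,0,380,110),6)
E
```

```text
time_s: 9.07
tcp_pos: [678.3, 245.3, 87.4]
tool_rot: [1.188, -2.908, 0.0]
ft_force: [1.0, -0.9, -1.5]
grip_width: 0.164
[678.34900713 245.33873991  87.41470681] [[-0.7138, -0.7004, -0.0004], [-0.7004, 0.7138, -0.0004], [0.0006, -0.0, -1.0]] [-0.04428184  0.03921503 -0.01175972]
```

View pics/w7.png

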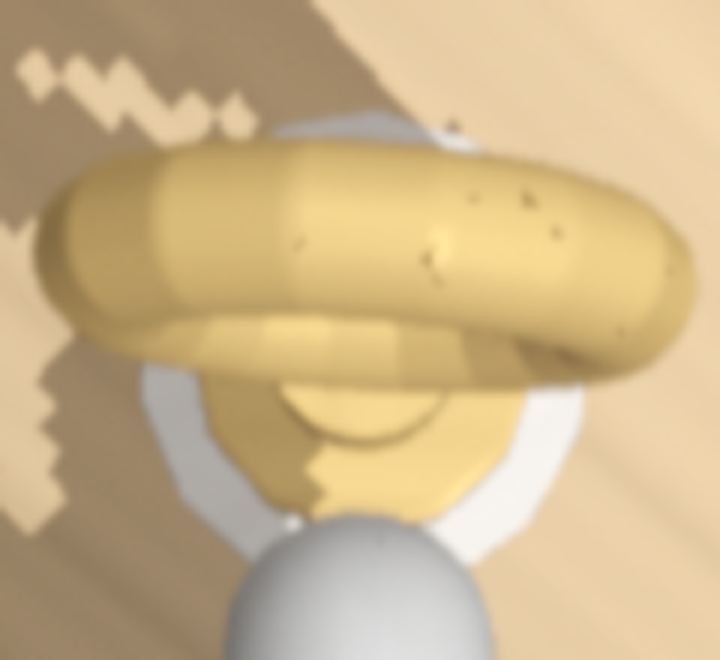

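```bash
python3 -m handwheel '[{"dx":-0.0043,"dy":-0.0042,"dz":0,"wx":0,"wy":0,"wz":0,"grip":0},{"dx":-0.0043,"dy":-0.0042,"dz":0,"wx":0,"wy":0,"wz":0,"grip":0},{"dx":0,"dy":0,"dz":0,"wx":0,"wy":0,"wz":0,"grip":0}]'
python3 - <<'E'
from h import *
o,R=tool(); print(o['tcp_pos'],o['ft_force'],o['wrist_torque'])
save('wrist','w8.png',(260,20,380,130),6)
save('side','s8.png',(300,110,370,160),10)
E
```

```text
time_s: 9.5
tcp_pos: [669.6, 236.7, 87.5]
tool_rot: [1.188, -2.908, 0.0]
ft_force: [-0.0, 0.6, -2.0]
grip_width: 0.166
[669.59990326 236.71523732  87.52589707] [-0.03869857  0.57671753 -2.01729523] [-0.02386347  0.03657381  0.00726943]
```

View pics/w8.png

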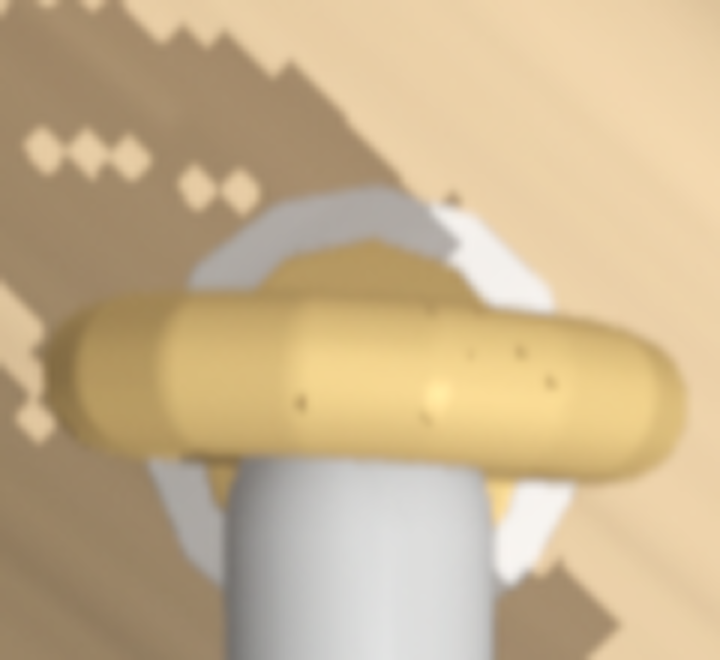

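View pics/s8.png

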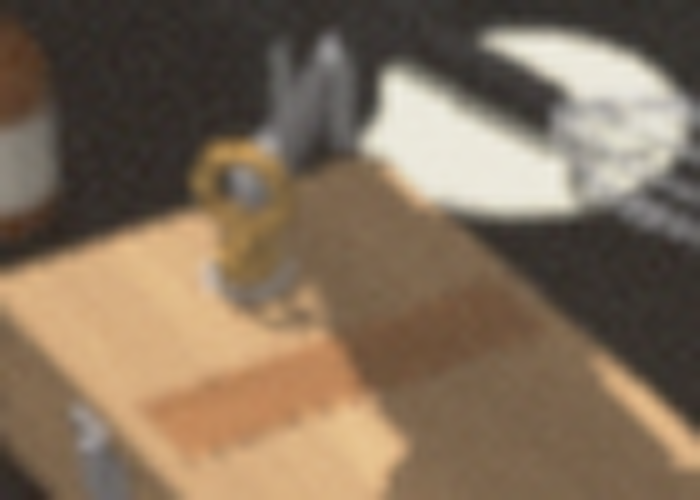

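```bash
python3 -m handwheel '[{"dx":-0.0039,"dy":-0.0032,"dz":0,"wx":0,"wy":0,"wz":0,"grip":0},{"dx":-0.0036,"dy":-0.0035,"dz":0,"wx":0,"wy":0,"wz":0,"grip":0},{"dx":0,"dy":0,"dz":0,"wx":0,"wy":0,"wz":0,"grip":0}]'
python3 - <<'E'
from h import *
o,R=tool(); print(o['tcp_pos'],o['ft_force'],o['wrist_torque'])
save('wrist','w9.png',(250,10,390,130),5)
save('side','s9.png',(300,110,370,160),10)
E
```

```text
time_s: 9.98
tcp_pos: [662.2, 230.2, 87.5]
tool_rot: [1.188, -2.908, 0.0]
ft_force: [0.1, 0.3, -1.8]
grip_width: 0.168
[662.16123447 230.19332314  87.48365518] [ 0.0793535   0.31908319 -1.79661071] [-5.64181118e-05 -1.56479962e-02  9.50450406e-03]
```

View pics/w9.png

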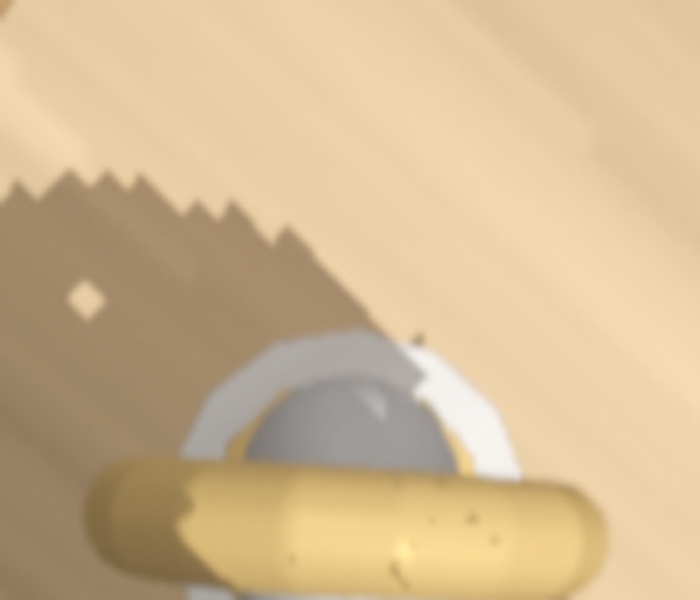

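View pics/s9.png

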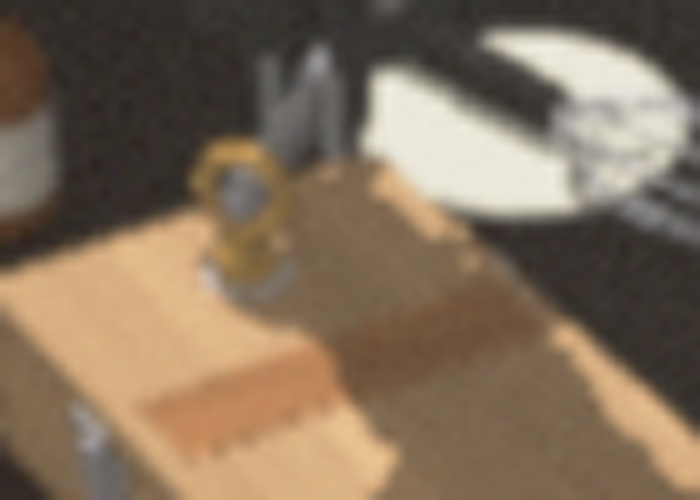

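```bash
python3 -m handwheel '[{"dx":-0.0043,"dy":-0.0042,"dz":0,"wx":0,"wy":0,"wz":0,"grip":0},{"dx":-0.0043,"dy":-0.0042,"dz":0,"wx":0,"wy":0,"wz":0,"grip":0},{"dx":-0.0043,"dy":-0.0042,"dz":0,"wx":0,"wy":0,"wz":0,"grip":0},{"dx":0,"dy":0,"dz":0,"wx":0,"wy":0,"wz":0,"grip":0}]'
python3 - <<'E'
from h import *
o,R=tool(); print(o['tcp_pos'],o['ft_force'],o['wrist_torque'],R.round(4).tolist())
import pickle; pickle.dump(cal('wrist'),open('w10.pkl','wb'))
save('wrist','w10.png',(230,20,410,150),4)
E
```

```text
time_s: 10.58
tcp_pos: [649.2, 217.5, 87.5]
tool_rot: [1.188, -2.908, 0.0]
ft_force: [0.2, -0.0, -0.6]
grip_width: 0.166
[649.22919525 217.45681041  87.54114235] [ 0.17763199 -0.04429019 -0.64132263] [-0.00343195  0.05860039  0.00035125] [[-0.7139, -0.7003, -0.0003], [-0.7003, 0.7139, -0.0004], [0.0005, -0.0001, -1.0]]
```

View pics/w10.png

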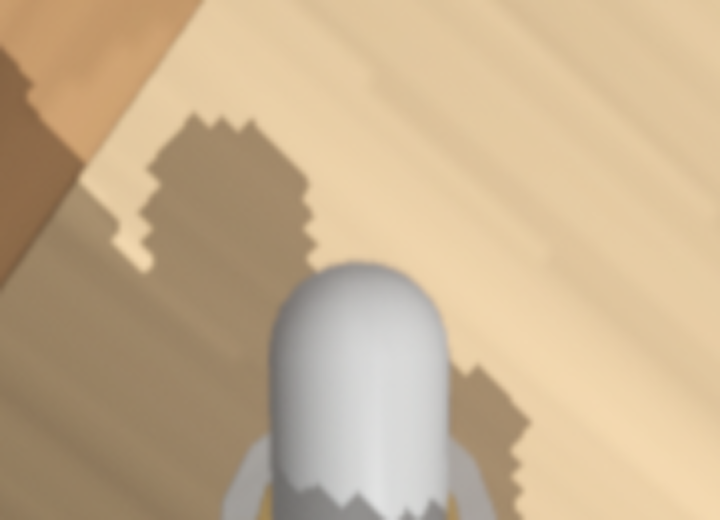

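```bash
python3 - <<'E'
from h import *
crop('raw_w10.png','w10c.png',(230,80,410,230),4)
E
```

```text
(no output)
```

View pics/w10c.png

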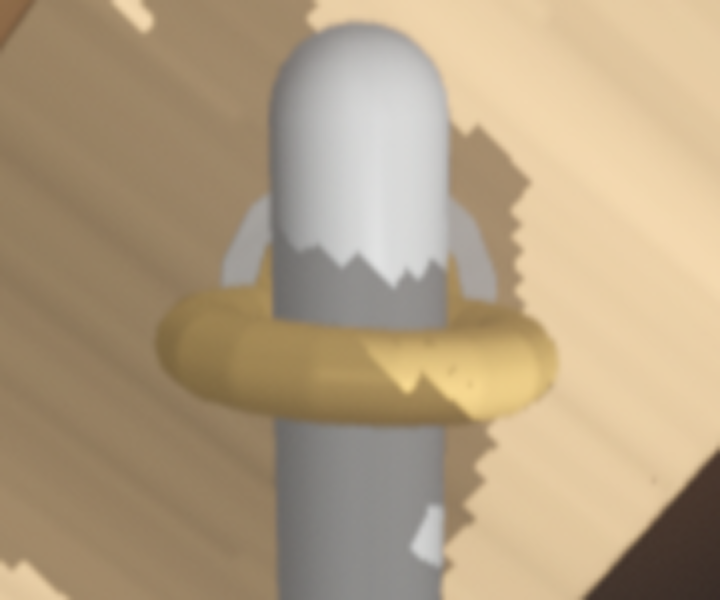

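```bash
python3 - <<'E'
from h import *
import pickle; C=pickle.load(open('w10.pkl','rb'))
T=np.array([649.23,217.46,88.2]); _,R=tool()
f=lambda u,v,z: (R.T@(atz(None,u,v,z,C)-T)).round(2)
print(f(230+160/4,80+340/4,108),f(230+556/4,80+362/4,108),f(319.6,85.5,108),f(230+220/4,80+285/4,76.5),f(230+497/4,80+300/4,76.5))
E
```

```text
[ 45.19 -18.14 -19.8 ] [ 43.17  18.11 -19.81] [ 7.273e+01 -3.000e-02 -1.981e+01] [ 46.34 -15.71  11.7 ] [44.65 15.79 11.69]
```

```bash
cat > rot.py <<'E'
import numpy as np,sys
def tab(th0,step,n,L=44.5):
    p=lambda t:-L*np.array([np.cos(np.radians(t)),np.sin(np.radians(t))])
    for i in range(n):
        d=p(th0+step*(i+1))-p(th0+step*i); print(th0+step*(i+1),d.round(2))
tab(*[float(x) for x in sys.argv[1:3]],int(sys.argv[3]))
E
cat > st.py <<'E'
from h import *
o,R=tool(); E=np.array([617.4,186.3]); F=o['ft_force'];M=o['wrist_torque']
r=o['tcp_pos'][:2]-E
print('t',o['time_s'].__round__(2) if not isinstance(o['time_s'],float) else round(o['time_s'],2),'tcp',o['tcp_pos'].round(1),'yaw',np.degrees(np.arctan2(R[1,0],R[0,0])).round(2)%360,'F',F.round(2),'M',M.round(3),'Meye',round(M[2]+(r[0]*F[1]-r[1]*F[0])/1000,3),'L',np.linalg.norm(r).round(1),'q7',o['qpos'][6].round(2))
E
python3 rot.py 224.5 -5 5; python3 st.py
```

```text
219.5 [ 2.6  -2.88]
214.5 [ 2.34 -3.1 ]
209.5 [ 2.06 -3.29]
204.5 [ 1.76 -3.46]
199.5 [ 1.45 -3.6 ]
t 10.62 tcp [649.5 217.9  87.6] yaw 224.46 F [-0.2   0.08 -2.41] M [-0.007  0.048  0.009] Meye 0.018 L 45.1 q7 1.99
```

```bash
python3 -m handwheel '[{"dx":0.0026,"dy":-0.0029,"dz":0,"wx":0,"wy":0,"wz":-5,"grip":0},{"dx":0.0023,"dy":-0.0031,"dz":0,"wx":0,"wy":0,"wz":-5,"grip":0},{"dx":0.0021,"dy":-0.0033,"dz":0,"wx":0,"wy":0,"wz":-5,"grip":0},{"dx":0.0018,"dy":-0.0035,"dz":0,"wx":0,"wy":0,"wz":-5,"grip":0},{"dx":0,"dy":0,"dz":0,"wx":0,"wy":0,"wz":0,"grip":0}]'
python3 st.py; python3 - <<'E'
from h import *
import pickle; pickle.dump(cal('wrist'),open('w11.pkl','wb'))
save('wrist','w11.png',(230,80,410,230),4)
E
```

```text
time_s: 11.25
tcp_pos: [658.6, 205.2, 87.5]
tool_rot: [-0.667, 3.07, -0.001]
ft_force: [0.3, -0.6, -1.8]
grip_width: 0.166
t 11.25 tcp [658.6 205.2  87.5] yaw 204.51 F [ 0.3  -0.59 -1.82] M [-0.044  0.034  0.048] Meye 0.018 L 45.4 q7 1.72
```

View pics/w11.png

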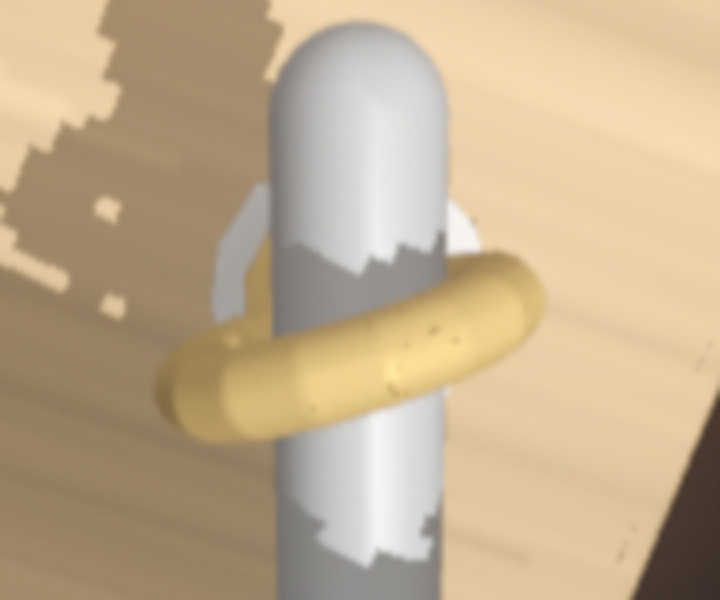

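```bash
python3 rot.py 204.5 -3 5; python3 rot.py 189.5 -2 20
```

```text
201.5 [ 0.91 -2.14]
198.5 [ 0.8  -2.19]
195.5 [ 0.68 -2.23]
192.5 [ 0.56 -2.26]
189.5 [ 0.44 -2.29]
187.5 [ 0.23 -1.54]
185.5 [ 0.18 -1.54]
183.5 [ 0.12 -1.55]
181.5 [ 0.07 -1.55]
179.5 [ 0.01 -1.55]
177.5 [-0.04 -1.55]
175.5 [-0.09 -1.55]
173.5 [-0.15 -1.55]
171.5 [-0.2  -1.54]
169.5 [-0.26 -1.53]
167.5 [-0.31 -1.52]
165.5 [-0.36 -1.51]
163.5 [-0.42 -1.5 ]
161.5 [-0.47 -1.48]
159.5 [-0.52 -1.46]
157.5 [-0.57 -1.45]
155.5 [-0.62 -1.42]
153.5 [-0.67 -1.4 ]
151.5 [-0.72 -1.38]
149.5 [-0.76 -1.35]
```

```bash
python3 -m handwheel '[{"dx":0.0011,"dy":-0.0026,"dz":0,"wx":0,"wy":0,"wz":-3,"grip":0},{"dx":0.0008,"dy":-0.0022,"dz":0,"wx":0,"wy":0,"wz":-3,"grip":0},{"dx":0.0007,"dy":-0.0022,"dz":0,"wx":0,"wy":0,"wz":-3,"grip":0},{"dx":0,"dy":0,"dz":0,"wx":0,"wy":0,"wz":0,"grip":0}]'
python3 st.py
```

```text
time_s: 11.8
tcp_pos: [660.9, 198.1, 87.5]
tool_rot: [0.426, -3.112, 0.001]
ft_force: [-0.3, -2.2, -1.7]
grip_width: 0.163
t 11.8 tcp [660.9 198.1  87.5] yaw 195.58 F [-0.32 -2.24 -1.66] M [-0.352  0.007  0.074] Meye -0.02 L 45.1 q7 1.6
```

```bash
python3 -m handwheel '[{"dx":0.0006,"dy":-0.0023,"dz":0,"wx":0,"wy":0,"wz":-3,"grip":0},{"dx":0.0004,"dy":-0.0023,"dz":0,"wx":0,"wy":0,"wz":-3,"grip":0},{"dx":0,"dy":0,"dz":0,"wx":0,"wy":0,"wz":0,"grip":0}]'
python3 st.py
```

```text
time_s: 12.18
tcp_pos: [661.7, 193.1, 87.4]
tool_rot: [0.263, -3.13, 0.001]
ft_force: [-1.6, -3.7, -0.5]
grip_width: 0.166
t 12.18 tcp [661.7 193.1  87.4] yaw 189.59 F [-1.55 -3.7  -0.47] M [-0.76   0.287  0.207] Meye 0.053 L 44.8 q7 1.52
```

```bash
python3 -m handwheel '[{"dx":0.0002,"dy":-0.0018,"dz":0,"wx":0,"wy":0,"wz":-2,"grip":0},{"dx":0.0002,"dy":-0.0018,"dz":0,"wx":0,"wy":0,"wz":-2,"grip":0},{"dx":0,"dy":0,"dz":0,"wx":0,"wy":0,"wz":0,"grip":0}]'
python3 st.py
```

```text
time_s: 12.55
tcp_pos: [662.1, 189.9, 87.4]
tool_rot: [0.15, -3.137, 0.0]
ft_force: [-1.8, -3.2, -0.6]
grip_width: 0.161
t 12.55 tcp [662.1 189.9  87.4] yaw 185.47 F [-1.77 -3.21 -0.57] M [-0.749  0.449  0.23 ] Meye 0.093 L 44.9 q7 1.46
```

```bash
python3 -m handwheel '[{"dx":0.0001,"dy":-0.0017,"dz":0,"wx":0,"wy":0,"wz":-2,"grip":0},{"dx":0.0001,"dy":-0.0017,"dz":0,"wx":0,"wy":0,"wz":-2,"grip":0},{"dx":0,"dy":-0.0016,"dz":0,"wx":0,"wy":0,"wz":-2,"grip":0}]'
python3 st.py;  python3 - <<'E'
from h import *
save('wrist','w12.png',(230,80,410,230),4)
E
```

```text
time_s: 12.92
tcp_pos: [662.4, 185.1, 87.4]
tool_rot: [-0.018, -3.141, -0.0]
ft_force: [-1.1, -4.0, -0.6]
grip_width: 0.168
t 12.93 tcp [662.4 185.1  87.4] yaw 179.35 F [-1.11 -4.02 -0.65] M [-0.707  0.495  0.363] Meye 0.181 L 45.0 q7 1.38
```

View pics/w12.png

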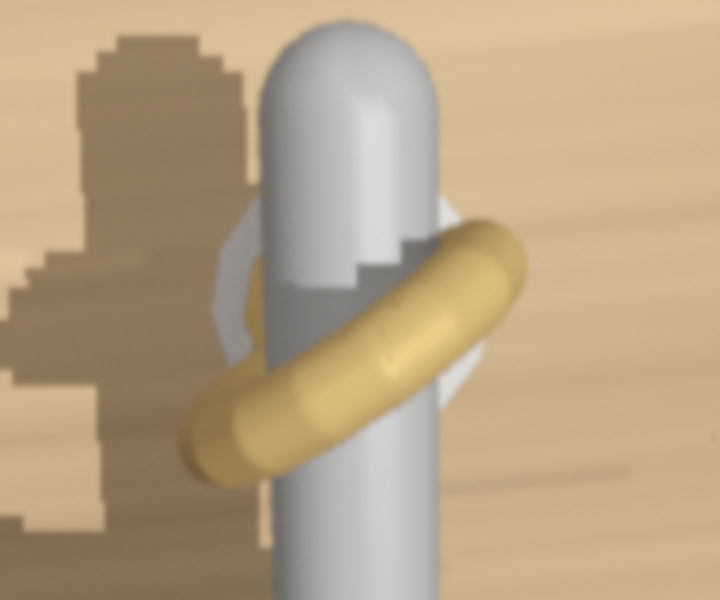

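```bash
python3 -m handwheel '[{"dx":0,"dy":-0.0018,"dz":0,"wx":0,"wy":0,"wz":-2,"grip":0},{"dx":-0.0001,"dy":-0.0018,"dz":0,"wx":0,"wy":0,"wz":-2,"grip":0},{"dx":-0.0001,"dy":-0.0016,"dz":0,"wx":0,"wy":0,"wz":-2,"grip":0}]'
python3 st.py
python3 -m handwheel '[{"dx":-0.0002,"dy":-0.0017,"dz":0,"wx":0,"wy":0,"wz":-2,"grip":0},{"dx":-0.0002,"dy":-0.0015,"dz":0,"wx":0,"wy":0,"wz":-2,"grip":0}]'
python3 st.py
```

```text
time_s: 13.35
tcp_pos: [662.2, 180.2, 87.4]
tool_rot: [-0.182, -3.136, -0.0]
ft_force: [-2.5, -2.4, -1.5]
grip_width: 0.171
t 13.35 tcp [662.2 180.2  87.4] yaw 173.36 F [-2.5  -2.44 -1.49] M [-0.407  0.671  0.243] Meye 0.119 L 45.2 q7 1.3
time_s: 13.6
tcp_pos: [661.8, 176.9, 87.4]
tool_rot: [-0.291, -3.128, -0.0]
ft_force: [-3.3, -2.1, -1.1]
grip_width: 0.169
t 13.6 tcp [661.8 176.9  87.4] yaw 169.36 F [-3.33 -2.09 -1.14] M [-0.367  0.658  0.323] Meye 0.199 L 45.3 q7 1.25
```

```bash
python3 -m handwheel '[{"dx":-0.0004,"dy":-0.0016,"dz":0,"wx":0,"wy":0,"wz":-2,"grip":0},{"dx":-0.0004,"dy":-0.0015,"dz":0,"wx":0,"wy":0,"wz":-2,"grip":0}]'
python3 st.py
python3 -m handwheel '[{"dx":-0.0005,"dy":-0.0015,"dz":0,"wx":0,"wy":0,"wz":-2,"grip":0},{"dx":-0.0005,"dy":-0.0015,"dz":0,"wx":0,"wy":0,"wz":-2,"grip":0}]'
python3 st.py
```

```text
time_s: 13.85
tcp_pos: [661.1, 173.8, 87.5]
tool_rot: [-0.4, -3.116, -0.0]
ft_force: [-1.4, -1.9, -2.2]
grip_width: 0.163
t 13.85 tcp [661.1 173.8  87.5] yaw 165.35 F [-1.38 -1.94 -2.25] M [-0.266  0.649  0.283] Meye 0.181 L 45.5 q7 1.19
time_s: 14.1
tcp_pos: [660.2, 170.7, 87.5]
tool_rot: [0.509, 3.1, 0.0]
ft_force: [-2.5, -1.0, -2.7]
grip_width: 0.163
t 14.1 tcp [660.2 170.7  87.5] yaw 161.35 F [-2.5  -0.95 -2.67] M [-0.311  0.556  0.197] Meye 0.117 L 45.6 q7 1.14
```

```bash
python3 -m handwheel '[{"dx":-0.0005,"dy":-0.0011,"dz":0,"wx":0,"wy":0,"wz":-1.5,"grip":0},{"dx":-0.0005,"dy":-0.0011,"dz":0,"wx":0,"wy":0,"wz":-1.5,"grip":0}]'
python3 st.py
python3 -m handwheel '[{"dx":-0.0005,"dy":-0.0011,"dz":0,"wx":0,"wy":0,"wz":-1.5,"grip":0},{"dx":-0.0006,"dy":-0.0011,"dz":0,"wx":0,"wy":0,"wz":-1.5,"grip":0}]'
python3 st.py
```

```text
time_s: 14.35
tcp_pos: [659.3, 168.5, 87.6]
tool_rot: [0.589, 3.086, 0.0]
ft_force: [-1.8, -0.6, -2.0]
grip_width: 0.167
t 14.35 tcp [659.3 168.5  87.6] yaw 158.39 F [-1.82 -0.63 -2.04] M [-0.226  0.416  0.169] Meye 0.11 L 45.6 q7 1.1
time_s: 14.6
tcp_pos: [658.4, 166.1, 87.6]
tool_rot: [0.67, 3.069, 0.0]
ft_force: [-0.3, -1.7, -2.5]
grip_width: 0.166
t 14.6 tcp [658.4 166.1  87.6] yaw 155.38 F [-0.33 -1.71 -2.53] M [-0.324  0.282  0.213] Meye 0.137 L 45.7 q7 1.06
```

```bash
python3 -m handwheel '[{"dx":-0.0008,"dy":-0.001,"dz":0,"wx":0,"wy":0,"wz":-1.5,"grip":0},{"dx":-0.0007,"dy":-0.001,"dz":0,"wx":0,"wy":0,"wz":-1.5,"grip":0}]'
python3 st.py
python3 -m handwheel '[{"dx":-0.0006,"dy":-0.001,"dz":0,"wx":0,"wy":0,"wz":-1.5,"grip":0},{"dx":-0.0006,"dy":-0.001,"dz":0,"wx":0,"wy":0,"wz":-1.5,"grip":0}]'
python3 st.py
```

```text
time_s: 14.85
tcp_pos: [657.2, 164.0, 87.8]
tool_rot: [0.75, 3.049, 0.0]
ft_force: [1.4, -1.1, -1.7]
grip_width: 0.168
t 14.85 tcp [657.2 164.   87.8] yaw 152.37 F [ 1.44 -1.13 -1.68] M [-0.415 -0.152  0.186] Meye 0.173 L 45.6 q7 1.02
time_s: 15.1
tcp_pos: [655.9, 161.9, 87.7]
tool_rot: [0.83, 3.029, 0.0]
ft_force: [1.5, -3.1, -2.3]
grip_width: 0.167
t 15.1 tcp [655.9 161.9  87.7] yaw 149.36 F [ 1.49 -3.11 -2.3 ] M [-0.573 -0.418  0.183] Meye 0.1 L 45.6 q7 0.98
```

```bash
python3 -m handwheel '[{"dx":-0.0005,"dy":-0.0011,"dz":0,"wx":0,"wy":0,"wz":-1.5,"grip":0},{"dx":-0.0006,"dy":-0.0011,"dz":0,"wx":0,"wy":0,"wz":-1.5,"grip":0}]'
python3 st.py
python3 -m handwheel '[{"dx":-0.0006,"dy":-0.001,"dz":0,"wx":0,"wy":0,"wz":-1.5,"grip":0},{"dx":-0.0006,"dy":-0.001,"dz":0,"wx":0,"wy":0,"wz":-1.5,"grip":0}]'
python3 st.py; python3 - <<'E'
from h import *
save('wrist','w13.png',(230,80,410,230),4)
E
```

```text
time_s: 15.35
tcp_pos: [654.7, 159.8, 87.7]
tool_rot: [0.909, 3.006, 0.0]
ft_force: [2.6, -3.2, -1.2]
grip_width: 0.164
t 15.35 tcp [654.7 159.8  87.7] yaw 146.37 F [ 2.56 -3.21 -1.19] M [-0.548 -0.465  0.209] Meye 0.157 L 45.7 q7 0.94
time_s: 15.6
tcp_pos: [653.2, 157.9, 87.6]
tool_rot: [0.987, 2.982, 0.0]
ft_force: [2.7, -3.1, -1.5]
grip_width: 0.166
t 15.6 tcp [653.2 157.9  87.6] yaw 143.38 F [ 2.74 -3.09 -1.54] M [-0.584 -0.567  0.209] Meye 0.176 L 45.8 q7 0.89
```

View pics/w13.png

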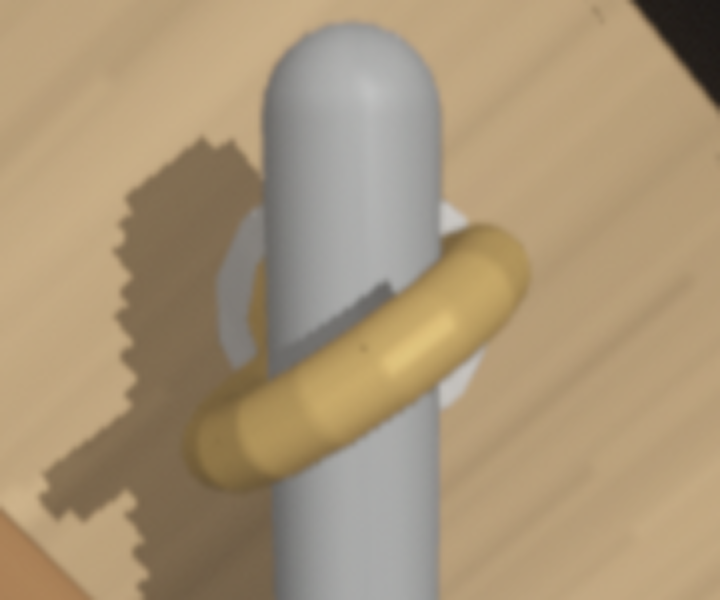

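```bash
python3 -m handwheel '[{"dx":-0.0007,"dy":-0.0009,"dz":0,"wx":0,"wy":0,"wz":-1.5,"grip":0},{"dx":-0.0007,"dy":-0.0009,"dz":0,"wx":0,"wy":0,"wz":-1.5,"grip":0}]'
python3 st.py
python3 -m handwheel '[{"dx":-0.0008,"dy":-0.0009,"dz":0,"wx":0,"wy":0,"wz":-1.5,"grip":0},{"dx":-0.0008,"dy":-0.0009,"dz":0,"wx":0,"wy":0,"wz":-1.5,"grip":0}]'
python3 st.py
```

```text
time_s: 15.9
tcp_pos: [651.7, 156.0, 87.6]
tool_rot: [1.065, 2.955, -0.0]
ft_force: [2.9, -2.8, -1.3]
grip_width: 0.168
t 15.9 tcp [651.7 156.   87.6] yaw 140.37 F [ 2.89 -2.85 -1.32] M [-0.753 -0.583  0.198] Meye 0.188 L 45.8 q7 0.85
time_s: 16.15
tcp_pos: [650.2, 154.2, 87.6]
tool_rot: [1.142, 2.926, -0.0]
ft_force: [3.0, -3.6, -2.3]
grip_width: 0.168
t 16.15 tcp [650.2 154.2  87.6] yaw 137.37 F [ 3.03 -3.58 -2.28] M [-0.862 -0.631  0.185] Meye 0.165 L 45.9 q7 0.81
```

```bash
python3 -m handwheel '[{"dx":-0.0008,"dy":-0.0008,"dz":0,"wx":0,"wy":0,"wz":-1.5,"grip":0},{"dx":-0.0008,"dy":-0.0008,"dz":0,"wx":0,"wy":0,"wz":-1.5,"grip":0}]'
python3 st.py
```

```text
time_s: 16.4
tcp_pos: [648.6, 152.6, 87.6]
tool_rot: [1.218, 2.896, -0.0]
ft_force: [3.4, -3.7, -2.1]
grip_width: 0.163
t 16.4 tcp [648.6 152.6  87.6] yaw 134.38 F [ 3.41 -3.72 -2.08] M [-0.834 -0.67   0.3  ] Meye 0.299 L 45.9 q7 0.77
```

```bash
python3 -m handwheel '[{"dx":0,"dy":0,"dz":0,"wx":0,"wy":0,"wz":0,"grip":0}]' >/dev/null
python3 st.py
python3 - <<'E'
from h import *
save('wrist','w14.png',(230,80,410,230),4)
E
python3 st.py
```

```text
t 16.52 tcp [648.6 152.6  87.6] yaw 134.41 F [ 3.08 -4.14 -2.42] M [-0.809 -0.6    0.31 ] Meye 0.285 L 45.9 q7 0.77
t 16.57 tcp [648.6 152.6  87.6] yaw 134.43 F [ 2.74 -3.5  -0.85] M [-0.844 -0.644  0.257] Meye 0.24 L 45.9 q7 0.77
```

View pics/w14.png

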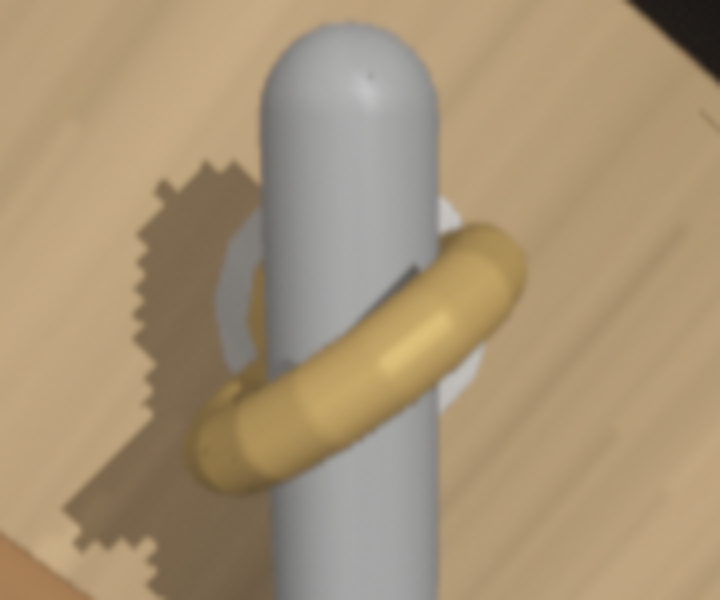

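```bash
python3 -m handwheel '[{"dx":-0.0006,"dy":-0.0005,"dz":0,"wx":0,"wy":0,"wz":-1,"grip":0}]' >/dev/null
python3 st.py
python3 -m handwheel '[{"dx":0,"dy":0,"dz":0,"wx":0,"wy":0,"wz":0,"grip":0}]' >/dev/null
python3 st.py
```

```text
t 16.7 tcp [648.1 152.2  87.6] yaw 133.43 F [ 4.45 -4.09 -1.92] M [-0.819 -0.73   0.389] Meye 0.416 L 45.9 q7 0.76
t 16.82 tcp [648.1 152.2  87.6] yaw 133.44 F [ 2.93 -3.76 -2.67] M [-0.902 -0.648  0.286] Meye 0.27 L 45.9 q7 0.76
```

```bash
Z='[{"dx":0,"dy":0,"dz":0,"wx":0,"wy":0,"wz":0,"grip":0}]'; python3 -m handwheel '[{"dx":0,"dy":0,"dz":0,"wx":0,"wy":0,"wz":0,"grip":0}]' >/dev/null
python3 st.py;python3 - <<'E'
from h import *
v=[]
for i in range(6):
    get_image('wrist'); o,R=tool(); r=o['tcp_pos'][:2]-np.array([617.4,186.3]);F=o['ft_force']; v.append([o['wrist_torque'][2],o['wrist_torque'][2]+(r[0]*F[1]-r[1]*F[0])/1000,F[0],F[1]])
print(np.mean(v,0).round(3),np.std(v,0).round(3))
save('wrist','w15.png',(230,80,410,230),4)
E
```

```text
t 16.95 tcp [648.1 152.2  87.6] yaw 133.45 F [ 3.3  -3.67 -1.56] M [-0.889 -0.66   0.367] Meye 0.367 L 45.9 q7 0.76
[ 0.345  0.323  3.146 -4.187] [0.03  0.028 0.413 0.434]
```

View pics/w15.png

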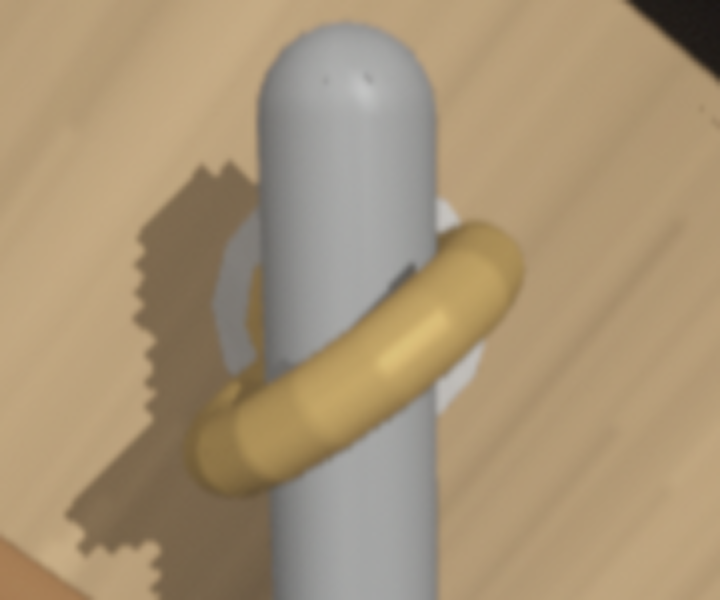

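M about the eye averages 0.32–0.35 N·m, against roughly 0.16 while turning. The rod now bends in the grip while the ring stays still, so the eye is home. I'll back off into the slack.

```bash
python3 rot.py 133.5 5 7
```

```text
138.5 [2.7  2.79]
143.5 [2.44 3.02]
148.5 [2.17 3.22]
153.5 [1.88 3.4 ]
158.5 [1.58 3.55]
163.5 [1.26 3.67]
168.5 [0.94 3.77]
```

```bash
python3 -m handwheel '[{"dx":0.0027,"dy":0.0028,"dz":0,"wx":0,"wy":0,"wz":5,"grip":0},{"dx":0.0024,"dy":0.003,"dz":0,"wx":0,"wy":0,"wz":5,"grip":0},{"dx":0.0022,"dy":0.0032,"dz":0,"wx":0,"wy":0,"wz":5,"grip":0},{"dx":0.0019,"dy":0.0034,"dz":0,"wx":0,"wy":0,"wz":5,"grip":0},{"dx":0,"dy":0,"dz":0,"wx":0,"wy":0,"wz":0,"grip":0}]'
python3 st.py
python3 -m handwheel '[{"dx":0.0016,"dy":0.0035,"dz":0,"wx":0,"wy":0,"wz":5,"grip":0},{"dx":0.0012,"dy":0.0036,"dz":0,"wx":0,"wy":0,"wz":5,"grip":0},{"dx":0,"dy":0,"dz":0,"wx":0,"wy":0,"wz":0,"grip":0}]'
python3 st.py
python3 - <<'E'
from h import *
import pickle; pickle.dump(cal('wrist'),open('w16.pkl','wb'))
save('wrist','w16.png',(230,80,410,230),4)
E
```

```text
time_s: 17.92
tcp_pos: [655.8, 166.4, 87.1]
tool_rot: [-0.72, -3.055, -0.002]
ft_force: [0.2, -0.2, -0.5]
grip_width: 0.169
t 17.93 tcp [655.8 166.4  87.1] yaw 153.46 F [ 0.19 -0.18 -0.46] M [0.041 0.047 0.005] Meye 0.002 L 43.3 q7 1.03
time_s: 18.3
tcp_pos: [659.2, 173.0, 87.3]
tool_rot: [-0.454, -3.107, -0.002]
ft_force: [-0.2, 0.1, -1.0]
grip_width: 0.161
t 18.3 tcp [659.2 173.   87.3] yaw 163.38 F [-0.21  0.1  -1.02] M [ 0.003  0.053 -0.016] Meye -0.014 L 43.9 q7 1.16
```

View pics/w16.png

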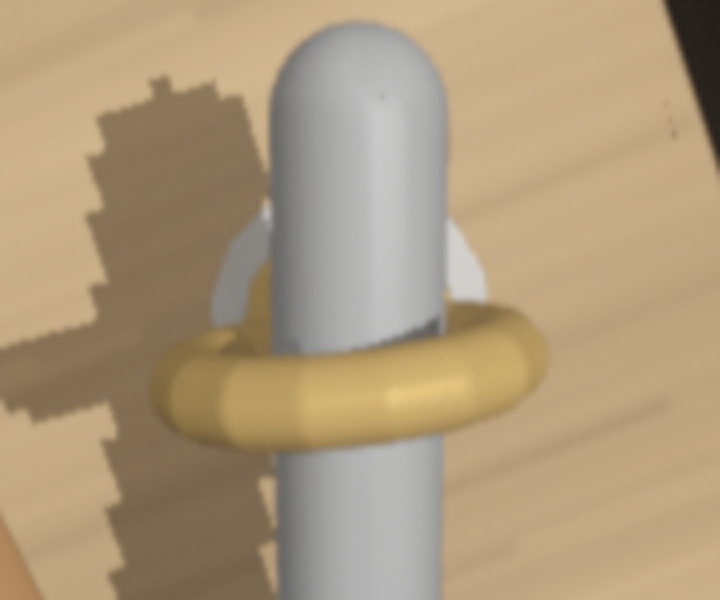

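```bash
python3 -m handwheel '[{"dx":0.0006,"dy":0.0021,"dz":0,"wx":0,"wy":0,"wz":4,"grip":0},{"dx":0,"dy":0,"dz":0,"wx":0,"wy":0,"wz":0,"grip":0},{"dx":0.0098,"dy":-0.0022,"dz":0,"wx":0,"wy":0,"wz":0,"grip":0},{"dx":0,"dy":0,"dz":0,"wx":0,"wy":0,"wz":0,"grip":0}]'
python3 st.py
python3 - <<'E'
from h import *
print(atz('top',333,90,50))
save('wrist','w17.png',(230,60,410,210),4)
E
```

```text
time_s: 18.85
tcp_pos: [671.3, 171.0, 87.6]
tool_rot: [0.346, 3.121, -0.0]
ft_force: [0.0, -0.0, -1.6]
grip_width: 0.163
t 18.85 tcp [671.3 171.   87.6] yaw 167.36 F [ 0.04 -0.01 -1.64] M [0.011 0.035 0.01 ] Meye 0.011 L 56.0 q7 1.23
[843.54802203 -98.66746038  50.        ]
```

View pics/w17.png

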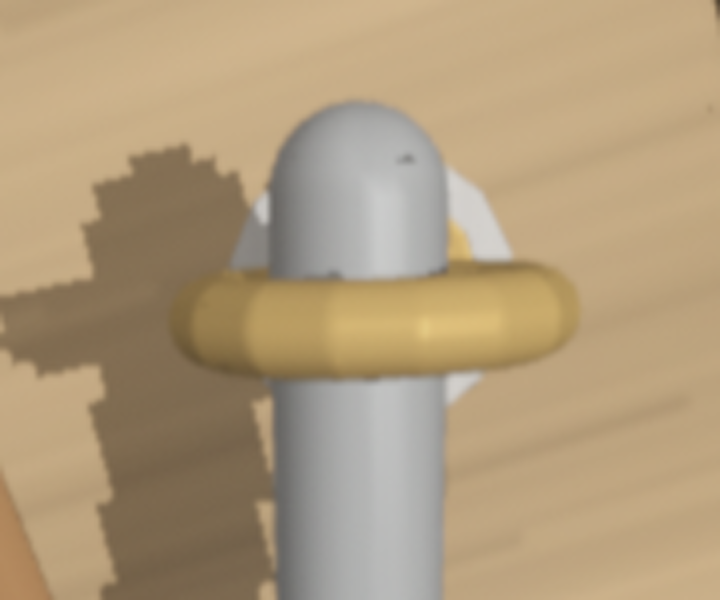

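```bash
python3 -m handwheel '[{"dx":0.0002,"dy":0.0012,"dz":0,"wx":0,"wy":0,"wz":0,"grip":0},{"dx":0.0098,"dy":-0.002,"dz":0,"wx":0,"wy":0,"wz":0,"grip":0},{"dx":0.0147,"dy":-0.003,"dz":0,"wx":0,"wy":0,"wz":0,"grip":0},{"dx":0.0147,"dy":-0.003,"dz":0,"wx":0,"wy":0,"wz":0,"grip":0},{"dx":0,"dy":0,"dz":0,"wx":0,"wy":0,"wz":0,"grip":0}]'
python3 st.py
python3 - <<'E'
from h import *
save('wrist','w18.png')
E
```

```text
time_s: 19.52
tcp_pos: [710.9, 164.1, 87.5]
tool_rot: [0.344, 3.122, -0.001]
ft_force: [-1.2, 0.3, -1.4]
grip_width: 0.162
t 19.52 tcp [710.9 164.1  87.5] yaw 167.42 F [-1.17  0.28 -1.44] M [-0.021  0.05   0.001] Meye 0.001 L 96.1 q7 1.25
```

View pics/w18.png

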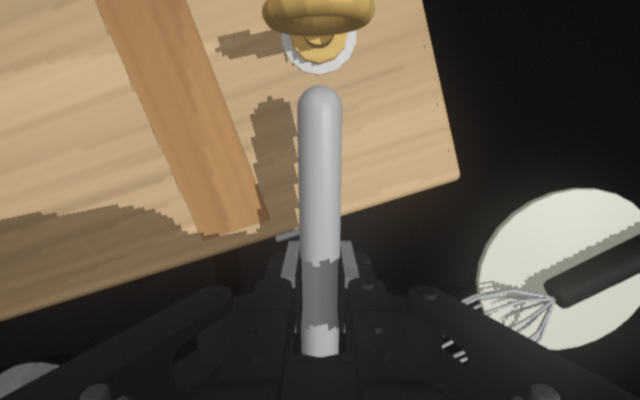

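```bash
python3 -m handwheel '[{"dx":0.012,"dy":-0.0024,"dz":0,"wx":0,"wy":0,"wz":0,"grip":0},{"dx":0,"dy":0,"dz":0.04,"wx":0,"wy":0,"wz":0,"grip":0},{"dx":0,"dy":0,"dz":0.045,"wx":0,"wy":0,"wz":0,"grip":0},{"dx":-0.025,"dy":-0.055,"dz":0,"wx":0,"wy":0,"wz":0,"grip":0},{"dx":-0.025,"dy":-0.055,"dz":0,"wx":0,"wy":0,"wz":0,"grip":0}]'
python3 -m handwheel '[{"dx":-0.025,"dy":-0.055,"dz":0,"wx":0,"wy":0,"wz":0,"grip":0},{"dx":-0.025,"dy":-0.055,"dz":0,"wx":0,"wy":0,"wz":4,"grip":0},{"dx":-0.025,"dy":-0.055,"dz":0,"wx":0,"wy":0,"wz":4,"grip":0},{"dx":-0.025,"dy":-0.055,"dz":0,"wx":0,"wy":0,"wz":4,"grip":0},{"dx":-0.025,"dy":-0.055,"dz":0,"wx":0,"wy":0,"wz":4,"grip":0}]'
python3 -m handwheel '[{"dx":-0.025,"dy":-0.055,"dz":0,"wx":0,"wy":0,"wz":4,"grip":0},{"dx":-0.025,"dy":-0.055,"dz":0,"wx":0,"wy":0,"wz":3.8,"grip":0},{"dx":0,"dy":0,"dz":0,"wx":0,"wy":0,"wz":0,"grip":0},{"dx":0,"dy":0,"dz":0,"wx":0,"wy":0,"wz":0,"grip":0}]'
python3 st.py
```

```text
time_s: 20.2
tcp_pos: [671.8, 51.9, 173.4]
tool_rot: [0.339, 3.121, 0.0]
ft_force: [0.1, -1.0, -1.6]
grip_width: 0.164
time_s: 20.82
tcp_pos: [546.1, -224.3, 173.0]
tool_rot: [-0.099, 3.139, -0.001]
ft_force: [0.5, -1.1, -1.0]
grip_width: 0.163
time_s: 21.32
tcp_pos: [497.0, -332.4, 172.6]
tool_rot: [-0.307, 3.126, 0.001]
ft_force: [0.0, 0.5, -1.3]
grip_width: 0.166
t 21.32 tcp [ 497.  -332.4  172.6] yaw 191.23 F [ 0.03  0.54 -1.3 ] M [ 0.056  0.013 -0.068] Meye -0.12 L 532.5 q7 2.42
```

Remaining shift is (-34, -56.5) mm in x and y. I'll move above the rest, then come down part way.

```bash
python3 -m handwheel '[{"dx":-0.02,"dy":-0.03,"dz":0,"wx":0,"wy":0,"wz":0,"grip":0},{"dx":-0.014,"dy":-0.0265,"dz":-0.04,"wx":0,"wy":0,"wz":0,"grip":0},{"dx":0,"dy":0,"dz":-0.04,"wx":0,"wy":0,"wz":0,"grip":0},{"dx":0,"dy":0,"dz":0,"wx":0,"wy":0,"wz":0,"grip":0},{"dx":0,"dy":0,"dz":0,"wx":0,"wy":0,"wz":0,"grip":0}]'
python3 st.py
python3 - <<'E'
from h import *
save('wrist','w19.png')
E
```

```text
time_s: 21.95
tcp_pos: [464.6, -388.1, 93.7]
tool_rot: [-0.313, 3.124, -0.001]
ft_force: [0.5, -0.5, -0.9]
grip_width: 0.167
t 21.95 tcp [ 464.6 -388.1   93.7] yaw 191.43 F [ 0.53 -0.48 -0.87] M [-0.055 -0.014  0.048] Meye 0.429 L 594.4 q7 2.58
```

View pics/w19.png

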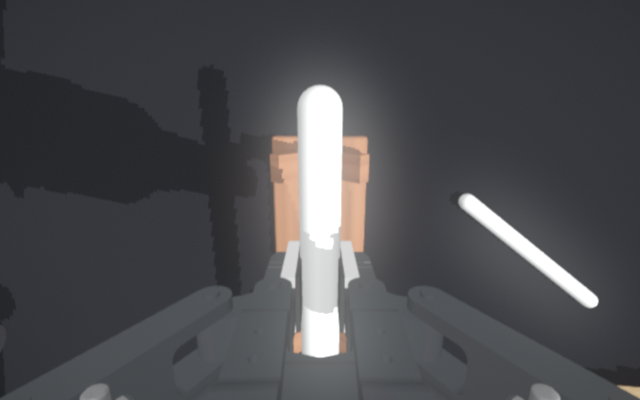

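```bash
python3 -m handwheel '[{"dx":-0.001,"dy":-0.0005,"dz":-0.03,"wx":0,"wy":0,"wz":0,"grip":0},{"dx":0,"dy":0,"dz":-0.03,"wx":0,"wy":0,"wz":0,"grip":0},{"dx":0,"dy":0,"dz":-0.01,"wx":0,"wy":0,"wz":0,"grip":0},{"dx":0,"dy":0,"dz":0,"wx":0,"wy":0,"wz":0,"grip":0},{"dx":0,"dy":0,"dz":0,"wx":0,"wy":0,"wz":0,"grip":0}]'
python3 st.py
python3 - <<'E'
from h import *
save('wrist','w20.png',(200,60,440,240),3)
E
```

```text
time_s: 22.62
tcp_pos: [462.7, -390.1, 24.1]
tool_rot: [-0.309, 3.124, -0.002]
ft_force: [0.1, 0.4, -1.7]
grip_width: 0.165
t 22.62 tcp [ 462.7 -390.1   24.1] yaw 191.29 F [ 0.1   0.4  -1.67] M [-0.03   0.073  0.035] Meye 0.031 L 596.8 q7 2.62
```

View pics/w20.png

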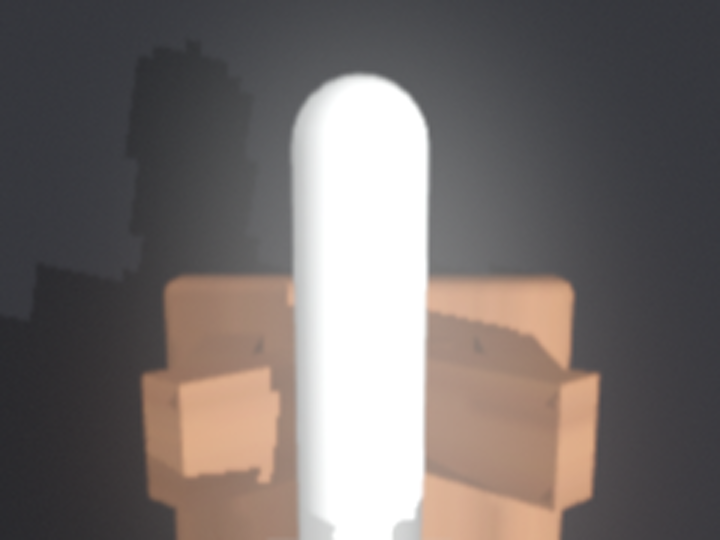

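```bash
python3 -m handwheel '[{"dx":-0.0002,"dy":0.001,"dz":-0.002,"wx":0,"wy":0,"wz":0,"grip":0},{"dx":0,"dy":0,"dz":-0.002,"wx":0,"wy":0,"wz":0,"grip":0},{"dx":0,"dy":0,"dz":0,"wx":0,"wy":0,"wz":0,"grip":0}]'
python3 st.py
```

```text
time_s: 23.05
tcp_pos: [462.0, -389.0, 19.3]
tool_rot: [-0.308, 3.125, -0.002]
ft_force: [0.2, 0.6, 3.9]
grip_width: 0.162
t 23.05 tcp [ 462.  -389.    19.3] yaw 191.27 F [0.19 0.65 3.9 ] M [0.052 0.124 0.003] Meye 0.012 L 595.9 q7 2.62
```

Contact at z 19.3 with +4 N upward (at grasp it was 19.2 with +5 N), so the rod is seated. I'll release and retract.

```bash
python3 -m handwheel '[{"dx":0,"dy":0,"dz":0,"wx":0,"wy":0,"wz":0,"grip":0.3},{"dx":0,"dy":0,"dz":0,"wx":0,"wy":0,"wz":0,"grip":0.6},{"dx":0,"dy":0,"dz":0,"wx":0,"wy":0,"wz":0,"grip":1},{"dx":0,"dy":0,"dz":0,"wx":0,"wy":0,"wz":0,"grip":1},{"dx":0,"dy":0,"dz":0,"wx":0,"wy":0,"wz":0,"grip":1}]'
python3 -m handwheel '[{"dx":0,"dy":0,"dz":0.02,"wx":0,"wy":0,"wz":0,"grip":1},{"dx":0,"dy":0,"dz":0.04,"wx":0,"wy":0,"wz":0,"grip":1},{"dx":0,"dy":0,"dz":0.05,"wx":0,"wy":0,"wz":0,"grip":1},{"dx":0,"dy":0,"dz":0.05,"wx":0,"wy":0,"wz":0,"grip":1},{"dx":0,"dy":0,"dz":0,"wx":0,"wy":0,"wz":0,"grip":1}]'
python3 - <<'E'
from h import *
save('wrist','w21.png'); save('side','s21.png'); crop('raw_side0.png','x.png',(0,0,640,400),1)
crop('raw_s21.png','s21c.png',(290,110,410,220),5)
E
```

```text
time_s: 23.68
tcp_pos: [461.4, -388.4, 18.5]
tool_rot: [0.309, -3.126, -0.0]
ft_force: [0.8, 0.3, -0.8]
grip_width: 1.0
time_s: 24.3
tcp_pos: [463.6, -390.7, 184.4]
tool_rot: [-0.307, 3.119, -0.009]
ft_force: [0.2, -0.1, -0.2]
grip_width: 1.003
```

View pics/w21.png

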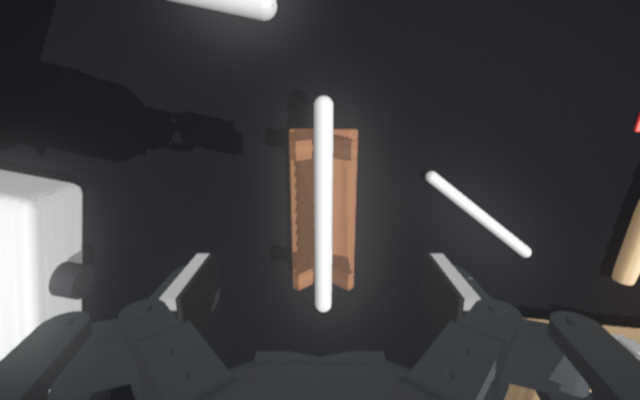

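View pics/s21.png

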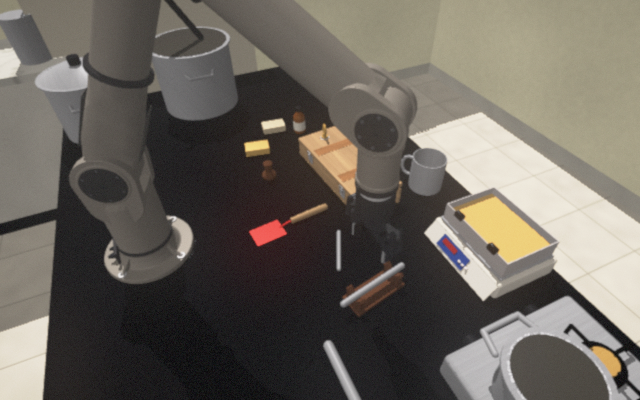

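The rod lies in both notches, at (323,97) to (323,312) in the wrist image, and the bystanders look unmoved. The gripper is clear, so I'm handing in.

```bash
python3 -c "
from bench import close_job; print(close_job())"
```

```text
the job is handed in; nothing more can be done
None
```

I screwed the brass eye down to its stop with the rod, then laid the rod back in its rest. The job was handed in at about 24.4 s of the 72 s allowed.

- **Tightening:** I turned the eye clockwise about 0.92 rad. The moment on it was about 0.16 N·m while turning. At the end it rose to about 0.32–0.35 N·m on average, with one noisy reading of 0.42, and I stopped there. The stripping limit is about 0.45 N·m.
- **Rod:** Backing off and drawing the rod out showed no noticeable force on the eye. It went back into the rest at the height and contact force it had when I picked it up, and the last wrist and side pictures show it lying in both notches.
- **Other things:** The steel eye and the bystanders look unmoved where they are in view, though I did not measure them. No contact force beyond about 6 N showed up in my readings.

**Not confirmed or in disagreement:**
- I judged that the eye is home from the moment alone. I took no close-up of the flange gap afterwards, as it would be too small to see clearly.
- The wrist camera and the fixed cameras disagreed by 3–6 mm on positions. I placed the rod by comparing it with the ring in the same wrist picture.
- My first three move calls were refused because some keys were missing. Nothing moved.

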